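Lay a table-leg blank down on the bench hook

TASK

The table-leg blank stands on end on the bench hook, just in front of its dark end stop. Without gripping or lifting it, tip it over with your fingers, away from the stop, and lower it gently all the way onto its side (it must not fall: keep a finger under the falling side until it is down), then push it along the block until its foot end butts squarely against the stop. Leave the other things on the bench alone.

Things in the scene. Friction and masses are not known exactly. Their poses are not given: they have to be found in the camera images.
- hook: Bench hook, fixed for the run: plywood block 220 mm long (x) by 150 mm wide (y), top 45 mm above the bench. Origin: centre of its underside, on the bench. A dark wooden end stop, 22 mm thick, as wide as the block, rises 30 mm above the top along its -x end. +x points from the stop to the open end, roughly to the robot's left; beyond that end there is free space down to the bench.
- stop_face (a point): Middle of the end stop's inner face, at the level of the block's top, 88 mm along the hook's -x from its centre. Axes as the hook's: +x points away from the stop along the block.
- leg: Leg blank: loose pale wooden bar, 32 (x) by 44 (y) by 220 mm long (z), 0.15 to 0.31 kg, blue band near its top. Origin: centre of its foot end face. It starts upright on the block, +x pointing away from the stop within 0.06 rad, its back face (dark groove) 6 to 20 mm from the stop. It overbalances at about 8 degrees of lean.
- leg_top (a point): Centre of the leg blank's top end face, 220 mm along its z from its foot; axes as the leg's. Laid down properly, the leg's +x face is on the block, its z axis along the hook's +x, and the top end overhangs the block (by 60 to 80 mm when just tipped over, about 20 mm when home against the stop).
- glue: Bystander: white glue bottle with orange cap, 54 mm across, 150 mm tall, standing. Origin: centre of its underside.
- screws: Bystander: clear open plastic tub of screws, 90 x 90 x 70 mm. Origin: centre of its underside.
- hammer: Bystander: hammer lying on the bench along its x axis (head at +x), 260 mm long, head 90 mm across. Origin: under the middle of its length.
- tape: Bystander: grey tape measure, 65 x 34 x 62 mm, standing on edge. Origin: centre of its underside.
Things that resemble listed ones, but are neither listed nor needed, are in the scene too. What is shaped like the leg but turquoise is not meant.

How it is judged:
By the outcome, as a careful person would: the job done as asked, in the order asked, and still so for the second after the job is handed in, with the robot touching nothing.
It also fails if it takes over 64 s, if anything falls off the work surface, if the arm or the gripper's body presses on something with over 40 N, if the wrist force passes 120 N, or if a joint passes its speed limit or range.

ROBOT

A 6-joint arm with a two-finger parallel gripper is mounted at the origin on the work surface. World frame = base frame: x ahead of the robot, y to its left, z up, the work surface at z = 0. Lengths are in m, angles in degrees, forces in N, time in s.
With the tool pointing down it reaches from about 0.425 to 0.925 m from the base axis. Payload 12.5 kg.
Tool frame: the origin (TCP) lies on the mounting face of the last link; the fingertips stand 173 mm ahead of it and the grasp point (between the pads) lies 155 mm ahead of it; x points along the fingers, z is the direction in which the jaws open and shut, and the axes are right-handed (so a half turn about x gives the same grasp; the last joint's range is limited). The gripper opens to 85 mm and grips with 20 to 120 N. Pads are 22 mm wide; open, the fingers measure 114 mm over their backs; the gripper's body (76 mm by 85 mm) begins 54 mm behind the grasp point. The pads swing forward as they close: fully open they stand 13 mm farther back than shut.
Start: joints at [-76.295, 28.126, 89.318, -0, 62.55, -6.05], TCP at [0.211, -0.588, 0.405] pointing down, gripper open.
Joint ranges: [-177.58, 177.58], [-47.91, 125.51], [2.72, 160], [-65.01, 245.01], [3.68, 167.84], [-153.87, 153.87]. Speed limits (degrees/s): [127.2, 127.2, 159.86, 180, 180, 180].

INTERFACE

Orientations are given as a 3x3 rotation matrix whose columns are the frame's x, y, z axes.
In Python, from rig import read_state, grab_frame, camera_info, job_done, cut_out gives the robot as it stands.
- The arm moves only by the tool step_arm, never from a script. Its argument "rows" is a list of rows, each an object of numbers: "dx", "dy", "dz": the shift along the tool's x, y, z in m; "rx", "ry", "rz": the turn, a rotation vector about the tool's x, y, z in rad; "gripper": the opening, from -1 (shut) to 1 (fully open). In form: [{"dx": .., "dy": .., "dz": .., "rx": .., "ry": .., "rz": .., "gripper": ..}, ...]. A call has 1 to 5 rows; each row shifts and turns the commanded pose from where the row before left it, along the tool's axes as they then stand; what a row does not reach is not made up. A row lasts 1/10 s, in which the tool goes at most 50 mm and 8.59 degrees, less where a joint would pass 70% of its speed; a pose out of reach is approached as far as the arm can. A call is refused whole if a number of a shift passes 0.05 or a number of a turn 0.15, either way. A call with a gripper value outside its range is refused whole. The fingers move at their own pace and stop on an object; "newtons" is the grip in N (left out, the last holds). Time passes only in rows, so rows that do not move let the fingers close. It gives the time, the measured TCP pose, the force and the opening at its end, in the units of the state.
- read_state(): the state, without advancing time (a new reading comes with each control period).
- grab_frame(name): name is "scene" or "top" or "wrist"; returns the picture (420x560x3 uint8, red, green, blue); there is no depth.
- camera_info(name): a dict with "fx", "fy", "cx", "cy" (pixels), "k1" (the pictures are not rectified: a ray, as slopes to the right and down, at radius r is drawn at 1 + k1 r^2 times it, then the intrinsics apply), "position" and "orientation" of the camera in the world; the wrist camera has in their place "tool_from_camera" (4x4, takes a point from camera to tool coordinates, whose origin is the TCP and whose axes are the tool frame's). Camera axes: x right, y down, z forward; pixel columns grow to the right and rows downward; lengths in m; the calibration is good to about 2 mm. A picture is of the moment at which its call begins: read the wrist's pose just before it. camera_info takes no time and is no camera call.
- job_done(): hands the job in, once; it reports no verdict.
Trained networks look in the newest picture that a camera, given by its name, has taken for a name from the list of things; names that differ only in an ending like _2 or _b are one class to them, and where a whole thing is asked for, a point or a joint stands for the part that bears it (a point fixed in the world has none). Each returns a list of dicts, best first, with "confidence" (0 to 1); they miss things now and then, are a little off and sometimes report something else, mostly with a low value. They report only what shows in the picture. A call takes as long as a camera call. They do not tell look-alikes from the thing itself.
- cut_out(name, camera): "mask" (420x560 bool, what is visible of it) and "rect" ([left, top, right, bottom] in pixels, round what is visible of it).
The state is a dict: "time_s": time; "joint_positions": joint angles; "qd": joint speeds; "effort": joint torques, N m; "eef_pos": TCP position; "tool_rot": TCP orientation; "force": force on the tool from outside, world axes, zero at the start; "moment": the same for the moment, N m; "gripper_width": finger opening in m.
Only numpy, scipy, OpenCV 4.12 (cv2) and the standard library are available. Lean on these libraries where they do the work, as an engineer would, in place of code of your own. Each camera call takes 0.05 s, during which the arm holds its last target.

## Working session

There is one attempt and no reset: what is moved stays moved. The work goes in short steps, Python scripts to look and compute and a tool call to move; the robot and the scene stay as the last step left them, time stands still between calls to the robot, and variables do not carry over. Pictures are saved under pics/ and viewed, and the job is handed in when it is done.

Besides the shell and the picture viewer there is one more tool, called after "Emit:" by a JSON object that holds its "fn" and its "kwargs", one argument or row to a line. step_arm: Moves the arm, as the interface text tells. Its arguments: {"type":"object","properties":{"rows":{"type":"array","items":{"type":"object","properties":{"dx":{"type":"number"},"dy":{"type":"number"},"dz":{"type":"number"},"rx":{"type":"number"},"ry":{"type":"number"},"rz":{"type":"number"},"gripper":{"type":"number"}}}},"newtons":{"type":"number"}},"required":["rows"]}

```bash
mkdir -p pics; ls
python3 - <<'E'
from rig import *
import cv2,numpy as np
np.set_printoptions(precision=4,suppress=True)
s=read_state();print(s)
for n in("scene","top","wrist"):
    f=grab_frame(n);cv2.imwrite(f"pics/{n}0.png",f[:,:,::-1]);print(n,camera_info(n))
    for o in("leg","hook"):
        try:
            for r in cut_out(o,n): print(o,r["confidence"],r["rect"])
        except Exception as e: print(e)
E
```

```text
pics
{'time_s': 0.0, 'joint_positions': array([-76.2943,  28.1632,  89.3492,  -0.002 ,  62.5478,  -6.0507]), 'qd': array([-0.045 ,  0.0394,  0.0632, -0.0868, -0.0169, -0.0059]), 'effort': array([  0.0022, -61.8427, -26.1591,   0.    ,   0.004 ,  -0.    ]), 'eef_pos': array([ 0.2113, -0.5882,  0.4041]), 'tool_rot': array([[-0.0003,  0.9411,  0.338 ],
       [ 0.001 ,  0.338 , -0.9411],
       [-1.    ,  0.0001, -0.001 ]]), 'force': array([ 0.3265, -0.7113, -0.1325]), 'moment': array([-0.0052,  0.0584,  0.0441]), 'gripper_width': 0.08536523887145685}
scene {'fx': 424.2687247365384, 'fy': 424.2687247365384, 'cx': 276.47376452576356, 'cy': 211.03652570767397, 'k1': -0.05111217231447016, 'position': array([0.9439, 0.5916, 0.6516]), 'orientation': array([[-0.839 ,  0.3176, -0.4419],
       [ 0.5439,  0.4623, -0.7004],
       [-0.0182, -0.8279, -0.5606]])}
leg 0.86 [272.7, 145.4, 302.5, 245.1]
leg 0.69 [239.9, 292.2, 312.2, 372.4]
leg 0.65 [335.3, 154.4, 362.5, 237.6]
hook 0.96 [253.4, 205.4, 365.0, 305.9]
top {'fx': 444.4766365100066, 'fy': 444.4766365100066, 'cx': 279.4517835020553, 'cy': 211.23680625217472, 'k1': -0.12560219883525395, 'position': array([ 0.4513, -0.0349,  1.0936]), 'orientation': array([[-0.012 , -0.9925,  0.1214],
       [-0.9996,  0.0148,  0.0225],
       [-0.0241, -0.1211, -0.9923]])}
leg 0.7 [293.5, 226.2, 315.4, 255.0]
leg 0.68 [278.0, 298.7, 304.8, 332.6]
hook 0.72 [229.8, 216.7, 324.2, 285.7]
wrist {'fx': 289.97291019928423, 'fy': 289.97291019928423, 'cx': 274.4488424655006, 'cy': 206.25221174749652, 'k1': -0.0016348262206388779, 'tool_from_camera': array([[ 0.0005, -0.3183,  0.948 ,  0.0306],
       [ 0.0013, -0.948 , -0.3183,  0.0813],
       [ 1.    ,  0.0014, -0.    , -0.0001],
       [ 0.    ,  0.    ,  0.    ,  1.    ]])}
```

View pics/scene0.png

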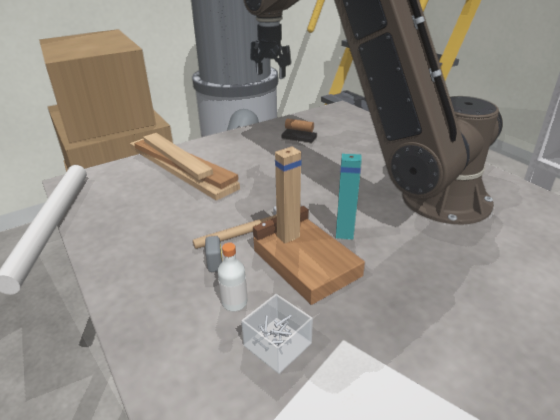

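View pics/top0.png

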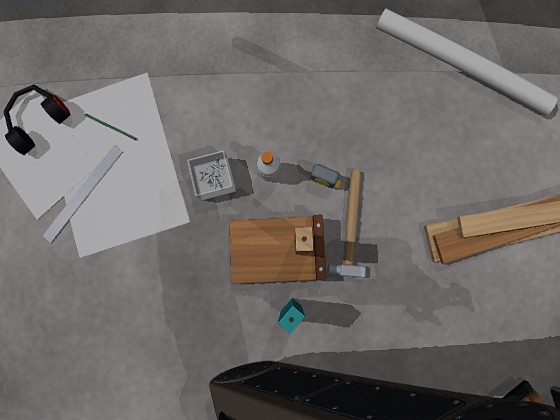

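View pics/wrist0.png

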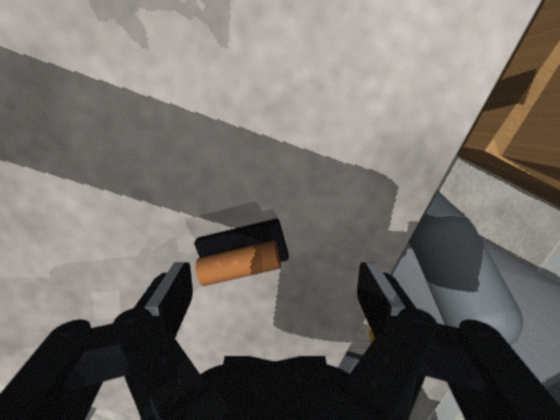

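The upright pale leg shows in the scene picture at about (288,195) and its top at (304,238) in the top picture. It stands next to the dark stop at (319,247) in the top picture. The turquoise look-alike is at (291,316) and the hook's open end is at column 230. Next I'll measure both poses by fitting the models to these pictures.

```bash
cat > h.py <<'E'
from rig import *
import cv2,numpy as np
np.set_printoptions(precision=4,suppress=True)
def proj(P,c):
    P=np.atleast_2d(P);R=np.array(c["orientation"]);q=(P-c["position"])@R
    s=q[:,:2]/q[:,2:];r2=(s**2).sum(1,keepdims=True);s=s*(1+c["k1"]*r2)
    return s*[c["fx"],c["fy"]]+[c["cx"],c["cy"]]
def ray(px,c):
    s=(np.atleast_2d(px)-[c["cx"],c["cy"]])/[c["fx"],c["fy"]];u=s.copy()
    for _ in range(20): u=s/(1+c["k1"]*(u**2).sum(1,keepdims=True))
    d=np.c_[u,np.ones(len(u))]@np.array(c["orientation"]).T
    return d
def atz(px,c,z):
    d=ray(px,c);p=np.array(c["position"]);return p+d*((z-p[2])/d[:,2:])
E
python3 - <<'E'
from h import *
for n,b in(("top",(215,200,345,345)),("scene",(225,130,385,320))):
    f=cv2.imread(f"pics/{n}0.png");x0,y0,x1,y1=b
    k=5 if n=="top" else 3
    g=cv2.resize(f[y0:y1,x0:x1],None,fx=k if n!="top" else 5,fy=k if n!="top" else 4,interpolation=cv2.INTER_CUBIC) if 0 else cv2.resize(f[y0:y1,x0:x1],None,fx=4 if n=="top" else 3,fy=4 if n=="top" else 3,interpolation=cv2.INTER_CUBIC)
    cv2.imwrite(f"pics/{n}0z.png",g)
E
```

```text
(no output)
```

View pics/top0z.png

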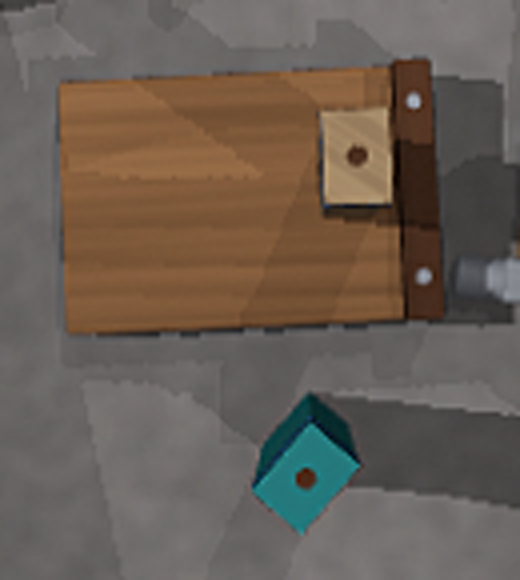

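View pics/scene0z.png

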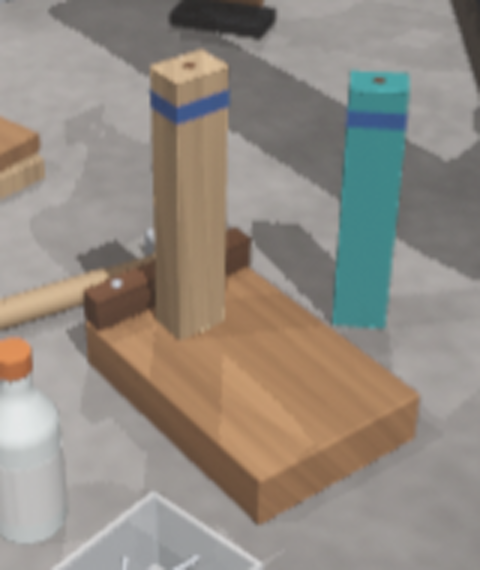

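Run:
```python
from h import *
from scipy.optimize import least_squares
T=camera_info("top");S=camera_info("scene")
tz=lambda l:(np.array(l,float)+.5)/4-.5+[215,200]
sz=lambda l:(np.array(l,float)+.5)/3-.5+[225,130]
def W(p,L):
    c,s=np.cos(p[2]),np.sin(p[2]);L=np.array(L,float)
    return np.c_[p[0]+c*L[:,0]-s*L[:,1],p[1]+s*L[:,0]+c*L[:,1],L[:,2]]
# hook +x ~ world +y ; hook +y ~ world -x (yaw ~90)
hT=[(.11,-.075,.045),(.11,.075,.045),(-.088,-.075,.075),(-.11,-.075,.075),(-.11,.075,.075),(-.088,.075,.075)]
hTp=tz([(59,84),(68,333),(392,60),(428,58),(443,317),(405,320)])
hS=[(.11,-.075,.045),(.11,.075,.045)];hSp=sz([(262,483),(417,398)])
fh=lambda p,off=0:np.r_[(proj(W(p,hT),T)-hTp).ravel(),(proj(W(p,hS),S)-hSp).ravel()]
r=least_squares(fh,[.38,0,1.57]);h=r.x;print("hook",h,"res",r.fun.round(1))
print("topview pts",atz(hTp[:2],T,.045),atz(hTp[2:],T,.075))
lT=[(.016,-.022,.265),(-.016,-.022,.265),(-.016,.022,.265),(.016,.022,.265)]
lTp=tz([(319,112),(387,107),(392,204),(323,207)])
lS=[(-.016,-.022,.265),(-.016,.022,.265),(.016,.022,.265),(.016,-.022,.265),(.016,-.022,.045),(.016,.022,.045)]
lSp=sz([(152,66),(203,50),(228,66),(177,83),(180,337),(225,322)])
fl=lambda p:np.r_[(proj(W(p,lT),T)-lTp).ravel(),(proj(W(p,lS),S)-lSp).ravel()]
r=least_squares(fl,[.38,-.05,1.57]);l=r.x;print("leg",l,"res",r.fun.round(1))
c,s=np.cos(h[2]),np.sin(h[2]);d=l[:2]-h[:2];print("leg in hook",c*d[0]+s*d[1],-s*d[0]+c*d[1],l[2]-h[2])
for nm,z,k in(("teal",.22,tz([(305,478)])),("screws",.07,[(212,175)]),("glue",.15,[(267,158)])): print(nm,atz(k,T,z))
```

```text
hook [ 0.4903 -0.0026  1.6038] res [-0.6 -1.1 -0.7  0.1 -0.1 -0.5  0.5 -0.5  0.3  0.3  0.2  0.  -0.7 -0.6
  1.8 -1.4]
topview pts [[0.5589 0.1084 0.045 ]
 [0.4118 0.1032 0.045 ]] [[ 0.567  -0.0882  0.075 ]
 [ 0.5678 -0.1089  0.075 ]
 [ 0.4197 -0.1143  0.075 ]
 [ 0.4183 -0.0927  0.075 ]]
leg [ 0.5005 -0.0607  1.5921] res [ 0.3 -0.4  0.4  0.3  0.1 -0.4  0.2 -0.6 -0.3 -0.2  0.1 -0.4  0.9 -0.3
  0.3 -0.2  0.1  1.5  0.5 -0.3]
leg in hook -0.058370647702327624 -0.008283309598879272 -0.011766724193194689
teal [[ 0.3474 -0.0347  0.22  ]]
screws [[0.6652 0.1466 0.07  ]]
glue [[0.6839 0.0122 0.15  ]]
```

Emit:
{"fn": "step_arm", "kwargs": {
  "rows": [
    {"dx":-0.03,"rx":0.1},
    {"dx":-0.04,"rx":0.12},
    {"dx":-0.03,"rx":0.103},
    {"dy":0.04},
    {"dy":0.04}
  ]
}}

```text
invalid input at $.rows[0]: expected keys dx, dy, dz, rx, ry, rz, gripper
```

```bash
cat > log.py <<'E'
from h import *
import json,sys
s=read_state();print({k:np.round(s[k],4).tolist() for k in("time_s","joint_positions","eef_pos","tool_rot","force","gripper_width")})
open("log.jsonl","a").write(json.dumps({k:np.array(s[k]).tolist() for k in("joint_positions","eef_pos","tool_rot")})+"\n")
E
python3 log.py
```

```text
{'time_s': 0.45, 'joint_positions': [-76.2936, 28.1294, 89.3202, -0.0007, 62.5503, -6.0498], 'eef_pos': [0.2113, -0.5882, 0.4047], 'tool_rot': [[-0.0, 0.9411, 0.338], [-0.0, 0.338, -0.9411], [-1.0, -0.0, 0.0]], 'force': [-0.1668, -0.2432, -0.3254], 'gripper_width': 0.0856}
```

All keys are needed in every row.

Emit:
{"fn": "step_arm", "kwargs": {
  "rows": [
    {"dx":-0.03,"dy":0,"dz":0,"rx":0.1,"ry":0,"rz":0,"gripper":1},
    {"dx":-0.04,"dy":0,"dz":0,"rx":0.12,"ry":0,"rz":0,"gripper":1},
    {"dx":-0.03,"dy":0,"dz":0,"rx":0.103,"ry":0,"rz":0,"gripper":1},
    {"dx":0,"dy":0.04,"dz":0,"rx":0,"ry":0,"rz":0,"gripper":1},
    {"dx":0,"dy":0.04,"dz":0,"rx":0,"ry":0,"rz":0,"gripper":1}
  ]
}}

```text
time_s: 0.95
eef_pos: [0.2914, -0.5864, 0.5063]
tool_rot: [[0.001, 1.0, 0.019], [-0.002, 0.019, -1.0], [-1.0, 0.001, 0.002]]
force: [-0.7, -1.0, -0.1]
gripper_width: 0.0852
```

```bash
python3 log.py
```

```text
{'time_s': 0.95, 'joint_positions': [-69.3531, 26.354, 76.6469, -0.0022, 76.8548, 19.536], 'eef_pos': [0.2914, -0.5864, 0.5063], 'tool_rot': [[0.0009, 0.9998, 0.0194], [-0.0024, 0.0194, -0.9998], [-1.0, 0.0008, 0.0024]], 'force': [-0.698, -0.9698, -0.0679], 'gripper_width': 0.0852}
```

Emit:
{"fn": "step_arm", "kwargs": {
  "rows": [
    {"dx":0,"dy":0.04,"dz":-0.03,"rx":0,"ry":0,"rz":0,"gripper":1},
    {"dx":0,"dy":0.04,"dz":-0.03,"rx":0,"ry":-0.1,"rz":0,"gripper":1},
    {"dx":0,"dy":0.04,"dz":-0.03,"rx":0,"ry":-0.1,"rz":0,"gripper":1},
    {"dx":0,"dy":0.04,"dz":-0.03,"rx":0,"ry":-0.1,"rz":0,"gripper":1},
    {"dx":0,"dy":0.04,"dz":-0.03,"rx":0,"ry":0,"rz":0,"gripper":1}
  ]
}}

```text
time_s: 1.45
eef_pos: [0.4893, -0.4323, 0.4875]
tool_rot: [[0.008, 1.0, 0.021], [-0.3, 0.022, -0.954], [-0.954, 0.002, 0.3]]
force: [-0.9, -1.0, -1.0]
gripper_width: 0.0854
```

```bash
python3 log.py
```

```text
{'time_s': 1.45, 'joint_positions': [-45.7901, 25.4747, 81.4562, -13.4624, 60.7306, 48.2719], 'eef_pos': [0.4893, -0.4323, 0.4875], 'tool_rot': [[0.0083, 0.9997, 0.0209], [-0.2998, 0.0224, -0.9537], [-0.954, 0.0016, 0.2999]], 'force': [-0.9157, -1.0195, -0.9813], 'gripper_width': 0.0854}
```

Emit:
{"fn": "step_arm", "kwargs": {
  "rows": [
    {"dx":0,"dy":0,"dz":-0.04,"rx":0,"ry":0.1,"rz":0.05,"gripper":1},
    {"dx":0,"dy":0,"dz":-0.04,"rx":0,"ry":0.1,"rz":0.05,"gripper":1},
    {"dx":0,"dy":0,"dz":-0.04,"rx":0,"ry":0.1,"rz":0.05,"gripper":1}
  ]
}}

```text
time_s: 1.75
eef_pos: [0.4851, -0.3153, 0.4622]
tool_rot: [[0.148, 0.988, 0.045], [0.01, 0.044, -0.999], [-0.989, 0.148, -0.004]]
force: [0.8, 0.2, -0.4]
gripper_width: 0.0851
```

```bash
python3 log.py
```

```text
{'time_s': 1.75, 'joint_positions': [-40.4103, 20.474, 93.0089, 6.8414, 60.576, 43.9682], 'eef_pos': [0.4851, -0.3153, 0.4622], 'tool_rot': [[0.148, 0.988, 0.0451], [0.0103, 0.044, -0.999], [-0.9889, 0.1483, -0.0037]], 'force': [0.7975, 0.1906, -0.4399], 'gripper_width': 0.0851}
```

```bash
cat > kin.py <<'E'
from h import *
import json
from scipy.spatial.transform import Rotation as Ro
from scipy.optimize import least_squares
Ry=lambda a:Ro.from_euler('y',a,degrees=True).as_matrix()
Rz=lambda a:Ro.from_euler('z',a,degrees=True).as_matrix()
def fk(j,P,s4=1,s6=1):
    a1,e,d1,L2,a3,L4,d6,b,c6=P[:9]
    A=Rz(j[0]);B=A@Ry(j[1]);C=B@Ry(j[2]);D=C@Rz(s4*j[3]);E=D@Ry(j[4]);F=E@Rz(s6*j[5]+c6)
    p=A@[a1,e,d1]+B@[0,0,L2]+C@[a3,0,L4]+D@[0,b,0]+E@[0,0,d6]
    return p,np.c_[F[:,2],F[:,1],-F[:,0]]
E
python3 - <<'E'
from kin import *
D=[json.loads(l) for l in open("log.jsonl")]
best=None
for s4 in(1,-1):
  for s6 in(1,-1):
    for c0 in(0,90,180,270):
      def f(P):
        o=[]
        for d in D:
            p,R=fk(d["joint_positions"],P,s4,s6);o+=[p-d["eef_pos"],.3*(R-np.array(d["tool_rot"])).ravel()]
        o.append(1e-4*(np.array(P[:8])-[0,.066,.35,.5,0,.5,.15,0]))
        return np.concatenate(o)
      r=least_squares(f,[0,.066,.35,.5,0,.5,.15,0,c0])
      print(s4,s6,c0,r.cost,r.x)
E
```

```text
1 1 0 2.2732464010530034e-10 [ 0.      0.0659  0.1967  0.5868  0.0431  0.411   0.0818  0.     -0.    ]
1 1 90 2.2732463982613657e-10 [ 0.      0.0659  0.1967  0.5868  0.0431  0.411   0.0818  0.     -0.    ]
1 1 180 1.440000000227324 [  0.       0.0659   0.1967   0.5868   0.0431   0.411    0.0818   0.
 180.    ]
1 1 270 2.2732463982613577e-10 [  0.       0.0659   0.1967   0.5868   0.0431   0.411    0.0818   0.
 360.    ]
1 -1 0 0.19107328785329614 [ 0.      0.0659  0.1967  0.5868  0.0431  0.411   0.0818  0.     55.2193]
1 -1 90 0.1910732878784587 [ 0.      0.0659  0.1967  0.5868  0.0431  0.411   0.0818  0.     55.2211]
1 -1 180 0.19107328781024507 [ 0.      0.0659  0.1967  0.5868  0.0431  0.411   0.0818  0.     55.2205]
1 -1 270 0.19107328780600957 [  0.       0.0659   0.1967   0.5868   0.0431   0.411    0.0818   0.
 415.2198]
-1 1 0 0.024586092417566607 [ 0.0451  0.0351  0.1681  0.5182  0.0603  0.4095 -0.025   0.0297 -1.5393]
-1 1 90 0.024586092417630177 [ 0.0451  0.0351  0.1681  0.5182  0.0603  0.4095 -0.025   0.0297 -1.5393]
-1 1 180 0.02458609241766981 [  0.0451   0.0351   0.1681   0.5182   0.0603   0.4095  -0.025    0.0297
 358.4607]
-1 1 270 0.024586092417609753 [  0.0451   0.0351   0.1681   0.5182   0.0603   0.4095  -0.025    0.0297
 358.4607]
-1 -1 0 0.19693939685936712 [ 0.0451  0.0351  0.1681  0.5182  0.0603  0.4095 -0.025   0.0297 52.8493]
-1 -1 90 0.19693939689788295 [ 0.0451  0.0351  0.1681  0.5182  0.0603  0.4095 -0.025   0.0297 52.8509]
-1 -1 180 0.19693939683720757 [ 0.0451  0.0351  0.1681  0.5182  0.0603  0.4095 -0.025   0.0297 52.8504]
-1 -1 270 0.19693939690180218 [  0.0451   0.0351   0.1681   0.5182   0.0603   0.4095  -0.025    0.0297
 412.849 ]
```

```bash
cat >> kin.py <<'E'
P=[0,.0659,.1967,.5868,.0431,.411,.0818,0,0]
LO=np.array([-177.58,-47.91,2.72,-65.01,3.68,-153.87]);HI=np.array([177.58,125.51,160,245.01,167.84,153.87])
LX=np.array([np.cos(1.592),np.sin(1.592),0]);Zu=np.array([0,0,1.])
LEG=np.array([.5005,-.0607,0])
def ik(p,R,j0,n=1):
    def f(j):
        q,S=fk(j,P);return np.r_[q-p,.3*Ro.from_matrix(S.T@R).as_rotvec()]
    best=None;rng=np.random.default_rng(0)
    for k in range(n):
        j=np.array(j0,float) if k==0 else rng.uniform(LO,HI)
        r=least_squares(f,np.clip(j,LO+.01,HI-.01),bounds=(LO,HI))
        if best is None or r.cost<best.cost: best=r
        if best.cost<1e-9: break
    return best.x,np.linalg.norm(best.fun)
def tool(phi,flip=1,lx=LX):
    t=-np.sin(phi)*lx-np.cos(phi)*Zu; z=-np.cos(phi)*lx+np.sin(phi)*Zu
    y=np.cross(z,t);return np.c_[t,flip*y,flip*z]
E
python3 - <<'E'
from kin import *
P0=LEG+.016*LX+[0,0,.045]
for flip in(1,-1):
  j=[-10,10,100,0,70,0]
  for th in range(0,91,10):
    a=np.radians(th);u=np.sin(a)*LX+np.cos(a)*Zu;n=np.cos(a)*LX-np.sin(a)*Zu
    p=P0+.35*u-.016*n;R=tool(a,flip)
    j,e=ik(p,R,j,12);w=fk(j,P)[0]-.0818*R[:,0];print(flip,th,p,j.round(1),round(e,4))
E
```

```text
1 0 [ 0.5005 -0.0607  0.395 ] [-14.4  19.  106.7  -0.   54.3  74.4] 0.0
1 10 [0.4992 0.0003 0.3925] [ -5.9  18.9 107.6 -12.5  52.9  90.3] 0.0
1 20 [0.4979 0.0599 0.3794] [  2.5  20.6 108.  -24.8  54.6 106.4] 0.0
1 30 [0.4967 0.1164 0.3561] [ 10.3  24.  107.8 -35.3  58.8 120.6] 0.0
1 40 [0.4957 0.168  0.3234] [ 17.   28.8 107.1 -43.2  64.7 132.2] 0.0
1 50 [0.4947 0.2131 0.2822] [ 22.5  34.6 105.9 -48.9  71.4 141.3] 0.0
1 60 [0.4939 0.2503 0.2339] [ 26.7  41.2 104.2 -53.   78.4 148.5] 0.0
1 70 [0.4933 0.2786 0.1797] [ 29.6  48.3 102.1 -55.9  85.6 153.9] 0.0017
1 80 [0.4929 0.2971 0.1215] [ 31.3  55.3  98.4 -58.3  93.5 153.9] 0.0223
1 90 [0.4927 0.3052 0.061 ] [ 32.1  62.6  94.6 -61.4 101.3 153.9] 0.0393
-1 0 [ 0.5005 -0.0607  0.395 ] [ -14.4   19.   106.7   -0.    54.3 -105.6] 0.0
-1 10 [0.4992 0.0003 0.3925] [ -5.9  18.9 107.6 -12.5  52.9 -89.7] 0.0
-1 20 [0.4979 0.0599 0.3794] [  2.5  20.6 108.  -24.8  54.6 -73.6] 0.0
-1 30 [0.4967 0.1164 0.3561] [ 10.3  24.  107.8 -35.3  58.8 -59.4] 0.0
-1 40 [0.4957 0.168  0.3234] [ 17.   28.8 107.1 -43.2  64.7 -47.8] 0.0
-1 50 [0.4947 0.2131 0.2822] [ 22.5  34.6 105.9 -48.9  71.4 -38.7] 0.0
-1 60 [0.4939 0.2503 0.2339] [ 26.7  41.2 104.2 -53.   78.4 -31.5] 0.0
-1 70 [0.4933 0.2786 0.1797] [ 29.6  48.3 102.2 -56.   85.5 -25.7] 0.0
-1 80 [0.4929 0.2971 0.1215] [ 31.4  55.7  99.8 -58.4  92.7 -21. ] 0.0
-1 90 [0.4927 0.3052 0.061 ] [ 32.2  63.1  97.1 -60.5 100.  -17.1] 0.0
```

```bash
cat > plan.py <<'E'
from kin import *
def rows(p0,R0,wps,rnd=4):
    """wps list of (p,R,g); prints rows, accumulating rounded commands"""
    out=[]
    p,R=np.array(p0),np.array(R0)
    for q,S,g in wps:
        d=np.round(R.T@(q-p),rnd);w=np.round(Ro.from_matrix(R.T@S).as_rotvec(),3)
        out.append(dict(dx=d[0],dy=d[1],dz=d[2],rx=w[0],ry=w[1],rz=w[2],gripper=round(float(g),3)))
        p=p+R@d;R=R@Ro.from_rotvec(w).as_matrix()
    for i in range(0,len(out),5):
        print("["+", ".join("{"+", ".join(f'"{k}": {float(v):g}' for k,v in r.items())+"}" for r in out[i:i+5])+"]")
    return p,R
def interp(p0,R0,p1,R1,N,g0=1,g1=1):
    w=Ro.from_matrix(R0.T@R1).as_rotvec()
    return [(p0+(p1-p0)*k/N,R0@Ro.from_rotvec(w*k/N).as_matrix(),g0+(g1-g0)*k/N) for k in range(1,N+1)]
E
python3 - <<'E'
from plan import *
s=read_state();p=s["eef_pos"];R=s["tool_rot"]
R1=tool(0,-1);p1=np.array([.5005,-.0607,.48])
w=Ro.from_matrix(R.T@R1).as_rotvec();print(w)
rows(p,R,interp(p,R,p1,R1,25,1,.5))
E
```

```text
[-3.1094  0.2317 -0.0085]
[{"dx": -0.0005, "dy": 0.0012, "dz": -0.0101, "rx": -0.124, "ry": 0.009, "rz": -0, "gripper": 0.98}, {"dx": -0.0004, "dy": 0.0024, "dz": -0.01, "rx": -0.125, "ry": 0.01, "rz": -0.001, "gripper": 0.96}, {"dx": -0.0003, "dy": 0.0036, "dz": -0.0095, "rx": -0.124, "ry": 0.009, "rz": -0, "gripper": 0.94}, {"dx": -0.0003, "dy": 0.0048, "dz": -0.0091, "rx": -0.125, "ry": 0.009, "rz": -0, "gripper": 0.92}, {"dx": -0.0001, "dy": 0.0059, "dz": -0.0083, "rx": -0.124, "ry": 0.009, "rz": -0.001, "gripper": 0.9}]
[{"dx": -0.0001, "dy": 0.0068, "dz": -0.0076, "rx": -0.124, "ry": 0.01, "rz": -0, "gripper": 0.88}, {"dx": -0.0001, "dy": 0.0078, "dz": -0.0067, "rx": -0.125, "ry": 0.009, "rz": -0, "gripper": 0.86}, {"dx": 0.0001, "dy": 0.0085, "dz": -0.0057, "rx": -0.124, "ry": 0.009, "rz": -0.001, "gripper": 0.84}, {"dx": 0, "dy": 0.0092, "dz": -0.0045, "rx": -0.124, "ry": 0.009, "rz": -0, "gripper": 0.82}, {"dx": 0.0002, "dy": 0.0096, "dz": -0.0034, "rx": -0.125, "ry": 0.01, "rz": -0, "gripper": 0.8}]
[{"dx": 0.0001, "dy": 0.01, "dz": -0.0022, "rx": -0.124, "ry": 0.009, "rz":
[... 708 characters left out ...]
4}, {"dx": -0.0001, "dy": 0.0072, "dz": 0.0072, "rx": -0.124, "ry": 0.009, "rz": -0, "gripper": 0.62}, {"dx": -0.0002, "dy": 0.0063, "dz": 0.0081, "rx": -0.125, "ry": 0.01, "rz": -0.001, "gripper": 0.6}]
[{"dx": -0.0003, "dy": 0.0053, "dz": 0.0088, "rx": -0.124, "ry": 0.009, "rz": -0, "gripper": 0.58}, {"dx": -0.0003, "dy": 0.0041, "dz": 0.0093, "rx": -0.124, "ry": 0.009, "rz": -0, "gripper": 0.56}, {"dx": -0.0004, "dy": 0.003, "dz": 0.0098, "rx": -0.125, "ry": 0.009, "rz": -0.001, "gripper": 0.54}, {"dx": -0.0006, "dy": 0.0016, "dz": 0.0101, "rx": -0.124, "ry": 0.01, "rz": -0, "gripper": 0.52}, {"dx": -0.0006, "dy": 0.0005, "dz": 0.0102, "rx": -0.124, "ry": 0.009, "rz": -0, "gripper": 0.5}]
```

Emit:
{"fn": "step_arm", "kwargs": {
  "rows": [
    {"dx":0,"dy":0,"dz":0,"rx":0,"ry":0,"rz":-0.148,"gripper":1},
    {"dx":0,"dy":0,"dz":0,"rx":-0.14,"ry":0,"rz":0,"gripper":1},
    {"dx":0,"dy":0,"dz":0,"rx":-0.14,"ry":0,"rz":0,"gripper":1},
    {"dx":0,"dy":0,"dz":0,"rx":-0.14,"ry":0,"rz":0,"gripper":1},
    {"dx":0,"dy":0,"dz":0,"rx":-0.14,"ry":0,"rz":0,"gripper":1}
  ]
}}

```text
time_s: 2.25
eef_pos: [0.4849, -0.317, 0.4631]
tool_rot: [[-0.0, 0.82, 0.573], [-0.001, 0.573, -0.82], [-1.0, -0.001, 0.001]]
force: [-0.7, -0.1, -0.1]
gripper_width: 0.0853
```

Emit:
{"fn": "step_arm", "kwargs": {
  "rows": [
    {"dx":0,"dy":0,"dz":0,"rx":-0.14,"ry":0,"rz":0,"gripper":1},
    {"dx":0,"dy":0,"dz":0,"rx":-0.14,"ry":0,"rz":0,"gripper":1},
    {"dx":0,"dy":0,"dz":0,"rx":-0.14,"ry":0,"rz":0,"gripper":1},
    {"dx":0,"dy":0,"dz":0,"rx":-0.14,"ry":0,"rz":0,"gripper":1},
    {"dx":0,"dy":0,"dz":0,"rx":-0.14,"ry":0,"rz":0,"gripper":1}
  ]
}}

```text
time_s: 2.75
eef_pos: [0.4849, -0.317, 0.4631]
tool_rot: [[-0.0, 0.258, 0.966], [-0.001, 0.966, -0.258], [-1.0, -0.001, 0.0]]
force: [0.2, 0.5, 0.7]
gripper_width: 0.0852
```

Emit:
{"fn": "step_arm", "kwargs": {
  "rows": [
    {"dx":0,"dy":0,"dz":0,"rx":-0.14,"ry":0,"rz":0,"gripper":1},
    {"dx":0,"dy":0,"dz":0,"rx":-0.14,"ry":0,"rz":0,"gripper":1},
    {"dx":0,"dy":0,"dz":0,"rx":-0.14,"ry":0,"rz":0,"gripper":1},
    {"dx":0,"dy":0,"dz":0,"rx":-0.14,"ry":0,"rz":0,"gripper":1},
    {"dx":0,"dy":0,"dz":0,"rx":-0.14,"ry":0,"rz":0,"gripper":1}
  ]
}}

```text
time_s: 3.25
eef_pos: [0.4849, -0.317, 0.4631]
tool_rot: [[-0.0, -0.425, 0.905], [-0.001, 0.905, 0.425], [-1.0, -0.001, -0.001]]
force: [-0.1, -0.1, 0.3]
gripper_width: 0.0855
```

Emit:
{"fn": "step_arm", "kwargs": {
  "rows": [
    {"dx":0,"dy":0,"dz":0,"rx":-0.14,"ry":0,"rz":0,"gripper":1},
    {"dx":0,"dy":0,"dz":0,"rx":-0.14,"ry":0,"rz":0,"gripper":1},
    {"dx":0,"dy":0,"dz":0,"rx":-0.14,"ry":0,"rz":0,"gripper":1},
    {"dx":0,"dy":0,"dz":0,"rx":-0.14,"ry":0,"rz":0,"gripper":1},
    {"dx":0,"dy":0,"dz":0,"rx":-0.14,"ry":0,"rz":0,"gripper":1}
  ]
}}

```text
time_s: 3.75
eef_pos: [0.4849, -0.317, 0.4632]
tool_rot: [[-0.0, -0.908, 0.418], [-0.001, 0.418, 0.908], [-1.0, -0.0, -0.001]]
force: [-0.8, -0.2, 0.2]
gripper_width: 0.0854
```

```bash
python3 log.py
python3 - <<'E'
from plan import *
s=read_state();p=s["eef_pos"];R=s["tool_rot"];print(Ro.from_matrix(R.T@tool(0,-1)).as_rotvec())
E
```

```text
{'time_s': 3.75, 'joint_positions': [-39.7003, 21.2907, 91.4288, -0.0619, 67.2394, -104.9395], 'eef_pos': [0.4849, -0.317, 0.4632], 'tool_rot': [[-0.0001, -0.9082, 0.4185], [-0.0012, 0.4185, 0.9082], [-1.0, -0.0004, -0.0011]], 'force': [-0.8165, -0.2038, 0.2239], 'gripper_width': 0.0854}
[-0.4529 -0.0012  0.0002]
```

Emit:
{"fn": "step_arm", "kwargs": {
  "rows": [
    {"dx":-0.01,"dy":0,"dz":0,"rx":-0.14,"ry":0,"rz":0,"gripper":0.65},
    {"dx":-0.01,"dy":0,"dz":0,"rx":-0.14,"ry":0,"rz":0,"gripper":0.65},
    {"dx":0,"dy":0,"dz":0,"rx":-0.14,"ry":0,"rz":0,"gripper":0.65},
    {"dx":0,"dy":0,"dz":0,"rx":-0.033,"ry":0,"rz":0,"gripper":0.65},
    {"dx":0,"dy":-0.003,"dz":0.02,"rx":0,"ry":0,"rz":0,"gripper":0.65}
  ]
}}

```text
time_s: 4.25
eef_pos: [0.4874, -0.298, 0.4829]
tool_rot: [[-0.0, -1.0, -0.015], [-0.002, -0.015, 1.0], [-1.0, 0.0, -0.002]]
force: [-1.2, 0.7, -0.0]
gripper_width: 0.0704
```

Emit:
{"fn": "step_arm", "kwargs": {
  "rows": [
    {"dx":0,"dy":-0.004,"dz":0.05,"rx":0,"ry":0,"rz":0,"gripper":0.65},
    {"dx":0,"dy":-0.004,"dz":0.05,"rx":0,"ry":0,"rz":0,"gripper":0.65},
    {"dx":0,"dy":-0.004,"dz":0.05,"rx":0,"ry":0,"rz":0,"gripper":0.65},
    {"dx":0,"dy":-0.004,"dz":0.05,"rx":0,"ry":0,"rz":0,"gripper":0.65},
    {"dx":0,"dy":-0.002,"dz":0.036,"rx":0,"ry":0,"rz":0,"gripper":0.65}
  ]
}}

```text
time_s: 4.75
eef_pos: [0.5015, -0.0588, 0.4831]
tool_rot: [[0.0, -1.0, -0.016], [-0.001, -0.016, 1.0], [-1.0, -0.0, -0.001]]
force: [-0.2, -0.9, 0.4]
gripper_width: 0.0708
```

```bash
python3 log.py
python3 - <<'E'
from plan import *
s=read_state();p=s["eef_pos"];R=s["tool_rot"];print(Ro.from_matrix(R.T@tool(0,-1)).as_rotvec(), R.T@(np.array([.5005,-.0607,.48])-p))
for n in("wrist","scene"): cv2.imwrite(f"pics/{n}1.png",grab_frame(n)[:,:,::-1])
E
```

```text
{'time_s': 4.75, 'joint_positions': [-14.1771, 13.7963, 99.4312, -0.0595, 66.7411, -105.0954], 'eef_pos': [0.5015, -0.0588, 0.4831], 'tool_rot': [[0.0003, -0.9999, -0.0164], [-0.0011, -0.0164, 0.9999], [-1.0, -0.0003, -0.0011]], 'force': [-0.2048, -0.8893, 0.4043], 'gripper_width': 0.0708}
[-0.0048 -0.0011  0.0003] [ 0.0031  0.0011 -0.0019]
```

View pics/wrist1.png

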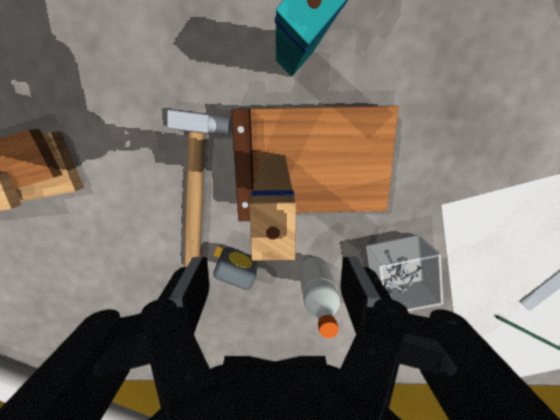

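View pics/scene1.png

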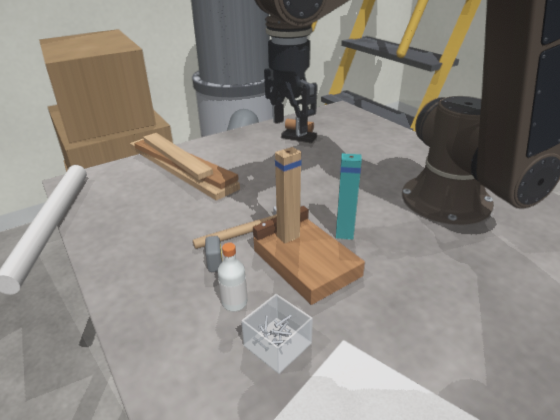

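The wrist picture shows the leg's top centred between the open fingers: the leg is at column 273 and the fingers at 185 and 365. I'll descend around it.

Emit:
{"fn": "step_arm", "kwargs": {
  "rows": [
    {"dx":0.0,"dy":0.001,"dz":-0.002,"rx":-0.005,"ry":0,"rz":0,"gripper":0.65},
    {"dx":0.03,"dy":0,"dz":0,"rx":0,"ry":0,"rz":0,"gripper":0.65},
    {"dx":0.03,"dy":0,"dz":0,"rx":0,"ry":0,"rz":0,"gripper":0.65},
    {"dx":0.028,"dy":0,"dz":0,"rx":0,"ry":0,"rz":0,"gripper":0.65},
    {"dx":0,"dy":0,"dz":0,"rx":0,"ry":0,"rz":0,"gripper":0.3}
  ]
}}

```text
time_s: 5.35
eef_pos: [0.5006, -0.0648, 0.3921]
tool_rot: [[-0.006, -1.0, -0.019], [0.0, -0.019, 1.0], [-1.0, 0.006, 0.0]]
force: [-0.4, -0.6, 0.9]
gripper_width: 0.0572
```

```bash
python3 log.py
python3 - <<'E'
from plan import *
for n in("wrist","scene"): cv2.imwrite(f"pics/{n}2.png",grab_frame(n)[:,:,::-1])
f=cv2.imread("pics/scene2.png")[90:310,220:400];cv2.imwrite("pics/scene2z.png",cv2.resize(f,None,fx=2.7,fy=2.7))
E
```

```text
{'time_s': 5.35, 'joint_positions': [-14.8642, 19.2949, 106.7469, -0.0949, 54.2694, -105.8934], 'eef_pos': [0.5006, -0.0648, 0.3921], 'tool_rot': [[-0.0056, -0.9998, -0.0189], [0.0001, -0.0189, 0.9998], [-1.0, 0.0056, 0.0002]], 'force': [-0.3954, -0.5995, 0.8701], 'gripper_width': 0.0572}
```

View pics/wrist2.png

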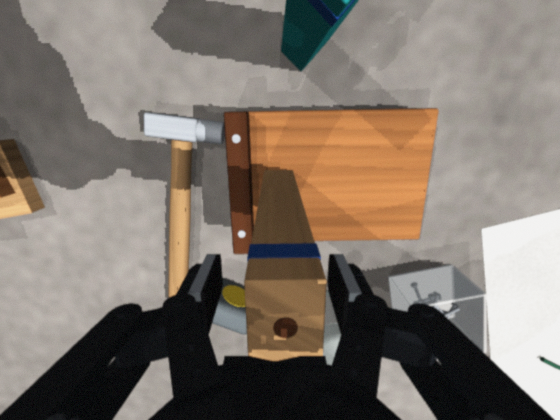

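View pics/scene2z.png

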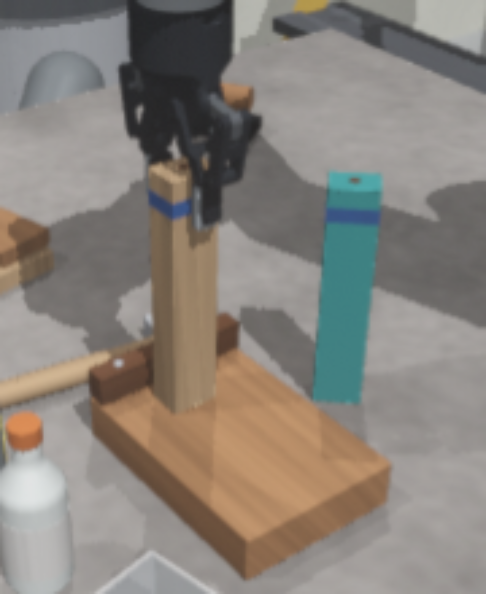

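Emit:
{"fn": "step_arm", "kwargs": {
  "rows": [
    {"dx":0,"dy":0,"dz":0.004,"rx":0,"ry":0,"rz":0,"gripper":0.2},
    {"dx":0,"dy":0,"dz":0,"rx":0,"ry":0,"rz":0,"gripper":0.1},
    {"dx":0,"dy":0,"dz":0,"rx":0,"ry":0,"rz":0,"gripper":0.0},
    {"dx":0,"dy":0,"dz":0,"rx":0,"ry":0,"rz":0,"gripper":-0.08}
  ]
}}

```text
time_s: 5.85
eef_pos: [0.5008, -0.0594, 0.3953]
tool_rot: [[0.001, -1.0, -0.021], [-0.001, -0.021, 1.0], [-1.0, -0.001, -0.001]]
force: [0.2, -1.1, 0.3]
gripper_width: 0.0392
```

```bash
python3 log.py
python3 - <<'E'
from plan import *
for n in("wrist",): cv2.imwrite(f"pics/{n}3.png",grab_frame(n)[:,:,::-1])
E
```

```text
{'time_s': 5.85, 'joint_positions': [-14.2635, 18.9912, 106.6321, -0.0871, 54.3186, -105.4012], 'eef_pos': [0.5008, -0.0594, 0.3953], 'tool_rot': [[0.0007, -0.9998, -0.0207], [-0.0014, -0.0207, 0.9998], [-1.0, -0.0006, -0.0015]], 'force': [0.209, -1.0752, 0.3323], 'gripper_width': 0.0392}
```

View pics/wrist3.png

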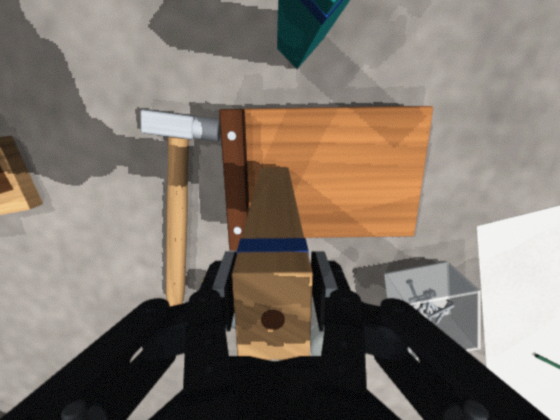

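Emit:
{"fn": "step_arm", "kwargs": {
  "rows": [
    {"dx":-0.0002,"dy":0,"dz":0.0053,"rx":0,"ry":0.015,"rz":0,"gripper":-0.08},
    {"dx":-0.0003,"dy":0,"dz":0.0088,"rx":0,"ry":0.025,"rz":0,"gripper":-0.08},
    {"dx":-0.0003,"dy":0,"dz":0.0088,"rx":0,"ry":0.025,"rz":0,"gripper":-0.08},
    {"dx":-0.0003,"dy":0,"dz":0.0088,"rx":0,"ry":0.025,"rz":0,"gripper":-0.08},
    {"dx":-0.0003,"dy":0,"dz":0.0088,"rx":0,"ry":0.025,"rz":0,"gripper":-0.08}
  ]
}}

```text
time_s: 6.4
eef_pos: [0.5, -0.0183, 0.3944]
tool_rot: [[0.003, -1.0, -0.02], [-0.118, -0.021, 0.993], [-0.993, -0.0, -0.118]]
force: [-0.2, 0.4, 0.1]
gripper_width: 0.0391
```

```bash
cat > chk.py <<'E'
from plan import *
s=read_state();p=s["eef_pos"];R=s["tool_rot"]
P0=LEG+.016*LX+np.array([0,0,.045])
t=R[:,0];phi=np.degrees(np.arctan2(-t@LX,-t[2]));a=np.radians(phi)
u=np.sin(a)*LX+np.cos(a)*Zu;n=np.cos(a)*LX-np.sin(a)*Zu;d=p-P0
print("t",round(s["time_s"],2),"phi",round(phi,2),"r",d@u,"off n",d@n,"lat",d@np.cross(Zu,LX),"latdir",t@np.cross(Zu,LX),"zlat",R[:,2]@np.cross(Zu,LX),"F",s["force"],"w",s["gripper_width"],"j",s["joint_positions"].round(1))
E
python3 chk.py
```

```text
t 6.4 phi 6.75 r 0.35003593573382463 off n -0.014906345037385338 lat -0.0003696880471107201 latdir -3.3977003828788655e-05 zlat -0.0005724167869204956 F [-0.2377  0.3804  0.0879] w 0.03911756226741338 j [ -8.6  18.7 107.3  -8.3  53.1 -94.8]
```

Emit:
{"fn": "step_arm", "kwargs": {
  "rows": [
    {"dx":-0.0003,"dy":0,"dz":0.0088,"rx":0,"ry":0.025,"rz":0,"gripper":-0.08},
    {"dx":-0.0003,"dy":0,"dz":0.0088,"rx":0,"ry":0.025,"rz":0,"gripper":-0.08},
    {"dx":-0.0003,"dy":0,"dz":0.0088,"rx":0,"ry":0.025,"rz":0,"gripper":-0.08},
    {"dx":-0.0003,"dy":0,"dz":0.0088,"rx":0,"ry":0.025,"rz":0,"gripper":-0.08},
    {"dx":-0.0003,"dy":0,"dz":0.0088,"rx":0,"ry":0.025,"rz":0,"gripper":-0.08}
  ]
}}

```text
time_s: 6.9
eef_pos: [0.4991, 0.0253, 0.3885]
tool_rot: [[0.005, -1.0, -0.02], [-0.24, -0.021, 0.97], [-0.971, -0.0, -0.24]]
force: [0.4, 0.4, -0.5]
gripper_width: 0.0393
```

```bash
python3 chk.py
python3 - <<'E'
from plan import *
for n in("wrist","scene"): cv2.imwrite(f"pics/{n}4.png",grab_frame(n)[:,:,::-1])
f=cv2.imread("pics/scene4.png")[90:310,220:400];g=cv2.imread("pics/wrist4.png");cv2.imwrite("pics/c4.png",np.hstack([cv2.resize(f,(344,420)),g[:,90:500]]))
E
```

```text
t 6.9 phi 13.91 r 0.35029063176659436 off n -0.014611895702738124 lat -0.0003845123615567757 latdir -0.00017491791414808296 zlat -0.0005242906177592729 F [ 0.3633  0.364  -0.5196] w 0.0393163636590849 j [ -2.4  19.4 107.8 -17.4  53.3 -83.1]
```

View pics/c4.png

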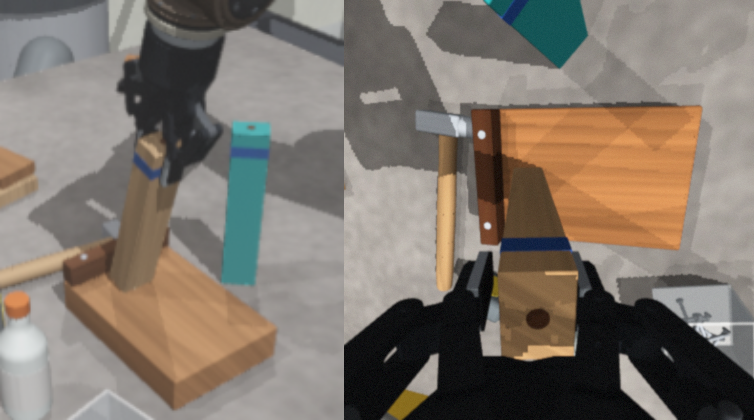

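The leg has tipped about 14° and rests on the front finger. I'll keep going.

Emit:
{"fn": "step_arm", "kwargs": {
  "rows": [
    {"dx":-0.0003,"dy":0,"dz":0.0105,"rx":0,"ry":0.03,"rz":0,"gripper":-0.08},
    {"dx":-0.0003,"dy":0,"dz":0.0105,"rx":0,"ry":0.03,"rz":0,"gripper":-0.08},
    {"dx":-0.0003,"dy":0,"dz":0.0105,"rx":0,"ry":0.03,"rz":0,"gripper":-0.08},
    {"dx":-0.0003,"dy":0,"dz":0.0105,"rx":0,"ry":0.03,"rz":0,"gripper":-0.08},
    {"dx":-0.0003,"dy":0,"dz":0.0105,"rx":0,"ry":0.03,"rz":0,"gripper":-0.08}
  ]
}}

```text
time_s: 7.5
eef_pos: [0.4981, 0.0754, 0.3744]
tool_rot: [[0.008, -1.0, -0.019], [-0.382, -0.02, 0.924], [-0.924, -0.0, -0.382]]
force: [-0.1, -0.4, -0.9]
gripper_width: 0.0392
```

Emit:
{"fn": "step_arm", "kwargs": {
  "rows": [
    {"dx":-0.0003,"dy":0,"dz":0.0105,"rx":0,"ry":0.03,"rz":0,"gripper":-0.08},
    {"dx":-0.0003,"dy":0,"dz":0.0105,"rx":0,"ry":0.03,"rz":0,"gripper":-0.08},
    {"dx":-0.0003,"dy":0,"dz":0.0105,"rx":0,"ry":0.03,"rz":0,"gripper":-0.08},
    {"dx":-0.0003,"dy":0,"dz":0.0105,"rx":0,"ry":0.03,"rz":0,"gripper":-0.08},
    {"dx":-0.0003,"dy":0,"dz":0.0105,"rx":0,"ry":0.03,"rz":0,"gripper":-0.08}
  ]
}}

```text
time_s: 8.0
eef_pos: [0.4972, 0.1232, 0.3528]
tool_rot: [[0.011, -1.0, -0.018], [-0.516, -0.02, 0.857], [-0.857, -0.0, -0.516]]
force: [0.5, -0.1, 0.9]
gripper_width: 0.0391
```

```bash
python3 chk.py
cat > pic.py <<'E'
import sys
from plan import *
k=sys.argv[1]
for n in("wrist","scene"): cv2.imwrite(f"pics/{n}{k}.png",grab_frame(n)[:,:,::-1])
f=cv2.imread(f"pics/scene{k}.png")[130:350,220:400];g=cv2.imread(f"pics/wrist{k}.png");cv2.imwrite(f"pics/c{k}.png",np.hstack([cv2.resize(f,(344,420)),g[:,90:500]]))
E
python3 pic.py 5
```

```text
t 8.0 phi 31.05 r 0.3503225807318808 off n -0.014856385448679638 lat -0.0005516464014163235 latdir 0.00036954230103345163 zlat -0.0006238953370650378 F [ 0.4597 -0.0503  0.8931] w 0.03906974355029391 j [ 11.2  24.5 107.7 -36.1  59.4 -58. ]
```

View pics/c5.png

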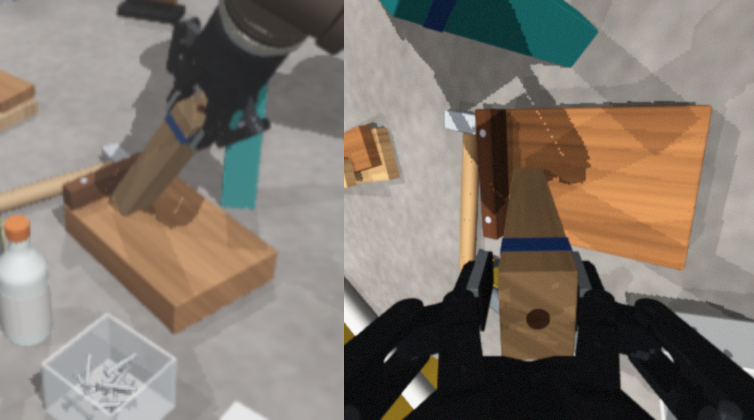

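Emit:
{"fn": "step_arm", "kwargs": {
  "rows": [
    {"dx":-0.0003,"dy":0,"dz":0.0105,"rx":0,"ry":0.03,"rz":0,"gripper":-0.08},
    {"dx":-0.0003,"dy":0,"dz":0.0105,"rx":0,"ry":0.03,"rz":0,"gripper":-0.08},
    {"dx":-0.0003,"dy":0,"dz":0.0105,"rx":0,"ry":0.03,"rz":0,"gripper":-0.08},
    {"dx":-0.0003,"dy":0,"dz":0.0105,"rx":0,"ry":0.03,"rz":0,"gripper":-0.08},
    {"dx":-0.0003,"dy":0,"dz":0.0105,"rx":0,"ry":0.03,"rz":0,"gripper":-0.08}
  ]
}}

```text
time_s: 8.6
eef_pos: [0.4963, 0.1669, 0.3246]
tool_rot: [[0.013, -1.0, -0.016], [-0.637, -0.02, 0.77], [-0.771, 0.0, -0.637]]
force: [0.8, 0.2, 0.4]
gripper_width: 0.0392
```

Emit:
{"fn": "step_arm", "kwargs": {
  "rows": [
    {"dx":-0.0003,"dy":0,"dz":0.0105,"rx":0,"ry":0.03,"rz":0,"gripper":-0.08},
    {"dx":-0.0003,"dy":0,"dz":0.0105,"rx":0,"ry":0.03,"rz":0,"gripper":-0.08},
    {"dx":-0.0003,"dy":0,"dz":0.0105,"rx":0,"ry":0.03,"rz":0,"gripper":-0.08},
    {"dx":-0.0003,"dy":0,"dz":0.0105,"rx":0,"ry":0.03,"rz":0,"gripper":-0.08},
    {"dx":-0.0003,"dy":0,"dz":0.0105,"rx":0,"ry":0.03,"rz":0,"gripper":-0.08}
  ]
}}

```text
time_s: 9.1
eef_pos: [0.4954, 0.2069, 0.2892]
tool_rot: [[0.015, -1.0, -0.014], [-0.747, -0.02, 0.665], [-0.665, 0.0, -0.747]]
force: [0.7, 0.8, 0.5]
gripper_width: 0.0395
```

Emit:
{"fn": "step_arm", "kwargs": {
  "rows": [
    {"dx":-0.0003,"dy":0,"dz":0.0105,"rx":0,"ry":0.03,"rz":0,"gripper":-0.08},
    {"dx":-0.0003,"dy":0,"dz":0.0105,"rx":0,"ry":0.03,"rz":0,"gripper":-0.08},
    {"dx":-0.0003,"dy":0,"dz":0.0105,"rx":0,"ry":0.03,"rz":0,"gripper":-0.08},
    {"dx":-0.0003,"dy":0,"dz":0.0105,"rx":0,"ry":0.03,"rz":0,"gripper":-0.08},
    {"dx":-0.0003,"dy":0,"dz":0.0105,"rx":0,"ry":0.03,"rz":0,"gripper":-0.08}
  ]
}}

```text
time_s: 9.6
eef_pos: [0.4947, 0.2407, 0.2488]
tool_rot: [[0.017, -1.0, -0.011], [-0.838, -0.021, 0.545], [-0.546, 0.0, -0.838]]
force: [-0.3, -0.0, -0.4]
gripper_width: 0.0393
```

```bash
python3 chk.py; python3 pic.py 6
```

```text
t 9.6 phi 56.94 r 0.350376830716371 off n -0.01503199039304019 lat -0.0005600023181381927 latdir 0.0006993145765605954 zlat -0.0001122263117634293 F [-0.3007 -0.0244 -0.3607] w 0.039349601940921325 j [ 25.6  39.3 104.7 -51.8  76.3 -33.5]
```

View pics/c6.png

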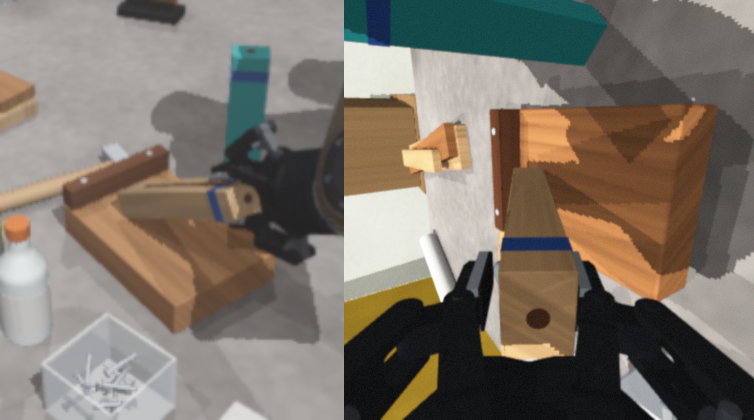

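View pics/scene6.png

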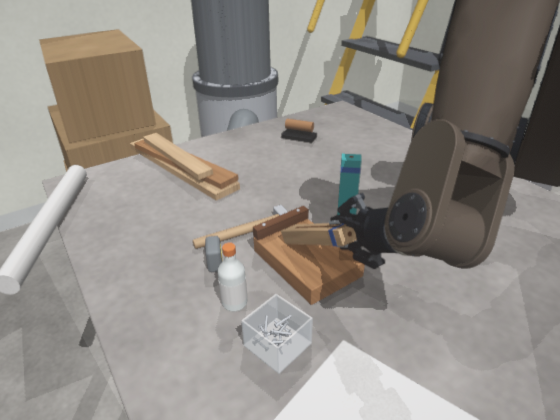

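```bash
cat > fin.py <<'E'
from plan import *
s=read_state();p=s["eef_pos"];R=s["tool_rot"]
P0=LEG+.016*LX+np.array([0,0,.045])
def pose(th,ph,w,sl,drop=0):
    a,b=np.radians(th),np.radians(ph)
    E=P0+.22*(np.sin(a)*LX+np.cos(a)*Zu);t=-np.sin(b)*LX-np.cos(b)*Zu;n=np.cos(b)*LX-np.sin(b)*Zu
    return E-sl*t-w/2*n-.0006*np.cross(LX,Zu)*-1*0-drop*Zu, tool(b,-1)
N=25
wps=[]
for k in range(0,N+1):
    f=k/N;w=.0393+f*.0187
    q,S=pose(58.4+f*31.6,56.94+f*21.06,w,.13+f*.012)
    wps.append((q,S,-.08+f*.44))
print("now vs plan",p-wps[0][0],Ro.from_matrix(R.T@wps[0][1]).as_rotvec())
off=p-wps[0][0]
wps=[(q+off*(1-(k+1)/N),S,g) for k,(q,S,g) in enumerate(wps[1:])]
rows(p,R@np.eye(3),wps)
j=s["joint_positions"]
for k in(10,24): j,e=ik(wps[k][0],wps[k][1],j);print(wps[k][0],j.round(1),e)
E
python3 fin.py
```

```text
now vs plan [0.0004 0.     0.0005] [ 0.0016  0.0006 -0.0009]
[{"dx": -0.0006, "dy": 0, "dz": 0.0064, "rx": 0.002, "ry": 0.015, "rz": -0.001, "gripper": -0.062}, {"dx": -0.0005, "dy": 0, "dz": 0.0064, "rx": -0, "ry": 0.015, "rz": 0, "gripper": -0.045}, {"dx": -0.0005, "dy": 0, "dz": 0.0065, "rx": -0, "ry": 0.015, "rz": 0, "gripper": -0.027}, {"dx": -0.0005, "dy": 0.0001, "dz": 0.0064, "rx": -0, "ry": 0.014, "rz": 0, "gripper": -0.01}, {"dx": -0.0005, "dy": -0, "dz": 0.0064, "rx": -0, "ry": 0.015, "rz": 0, "gripper": 0.008}]
[{"dx": -0.0004, "dy": 0, "dz": 0.0065, "rx": -0, "ry": 0.015, "rz": 0, "gripper": 0.026}, {"dx": -0.0004, "dy": 0, "dz": 0.0064, "rx": -0, "ry": 0.015, "rz": 0, "gripper": 0.043}, {"dx": -0.0003, "dy": 0.0001, "dz": 0.0065, "rx": -0, "ry": 0.014, "rz": 0, "gripper": 0.061}, {"dx": -0.0004, "dy": -0, "dz": 0.0064, "rx": -0, "ry": 0.015, "rz": 0, "gripper": 0.078}, {"dx": -0.0003, "dy": -0, "dz": 0.0065, "rx": -0, "ry": 0.015, "rz": 0, "gripper": 0.096}]
[{"dx": -0.0002, "dy": 0, "dz": 0.0064, "rx": -0, "ry": 0.014, "rz": 0, "gripper": 0.114}, {"dx": -0.0003, "dy": 
[... 708 characters left out ...]
 {"dx": -0, "dy": -0, "dz": 0.0065, "rx": -0, "ry": 0.015, "rz": -0, "gripper": 0.272}]
[{"dx": -0, "dy": 0, "dz": 0.0064, "rx": -0, "ry": 0.014, "rz": -0, "gripper": 0.29}, {"dx": 0, "dy": 0, "dz": 0.0065, "rx": -0, "ry": 0.015, "rz": -0, "gripper": 0.307}, {"dx": 0.0001, "dy": 0.0001, "dz": 0.0065, "rx": -0, "ry": 0.015, "rz": -0, "gripper": 0.325}, {"dx": 0.0001, "dy": -0, "dz": 0.0065, "rx": -0, "ry": 0.014, "rz": -0, "gripper": 0.342}, {"dx": 0.0002, "dy": -0, "dz": 0.0065, "rx": -0, "ry": 0.015, "rz": -0, "gripper": 0.36}]
[0.4935 0.279  0.1885] [ 29.5  47.  102.2 -54.3  82.8 -27. ] 1.90827438929915e-14
[0.4927 0.3081 0.1029] [ 32.3  57.4  98.6 -56.9  90.9 -20.4] 2.6314989970019704e-12
```

Emit:
{"fn": "step_arm", "kwargs": {
  "rows": [
    {"dx":-0.0005,"dy":0,"dz":0.0064,"rx":0.001,"ry":0.015,"rz":0,"gripper":-0.06},
    {"dx":-0.0005,"dy":0,"dz":0.0064,"rx":0,"ry":0.015,"rz":0,"gripper":-0.045},
    {"dx":-0.0005,"dy":0,"dz":0.0065,"rx":0,"ry":0.015,"rz":0,"gripper":-0.03},
    {"dx":-0.0005,"dy":0,"dz":0.0064,"rx":0,"ry":0.014,"rz":0,"gripper":-0.01},
    {"dx":-0.0005,"dy":0,"dz":0.0064,"rx":0,"ry":0.015,"rz":0,"gripper":0.01}
  ]
}}

```text
time_s: 10.2
eef_pos: [0.4943, 0.2593, 0.2231]
tool_rot: [[0.018, -1.0, -0.009], [-0.875, -0.02, 0.483], [-0.483, -0.001, -0.875]]
force: [1.1, -0.4, -1.3]
gripper_width: 0.0429
```

Emit:
{"fn": "step_arm", "kwargs": {
  "rows": [
    {"dx":-0.0004,"dy":0,"dz":0.0065,"rx":0,"ry":0.015,"rz":0,"gripper":0.025},
    {"dx":-0.0004,"dy":0,"dz":0.0064,"rx":0,"ry":0.015,"rz":0,"gripper":0.04},
    {"dx":-0.0004,"dy":0,"dz":0.0065,"rx":0,"ry":0.014,"rz":0,"gripper":0.06},
    {"dx":-0.0004,"dy":0,"dz":0.0064,"rx":0,"ry":0.015,"rz":0,"gripper":0.08},
    {"dx":-0.0003,"dy":0,"dz":0.0065,"rx":0,"ry":0.015,"rz":0,"gripper":0.095}
  ]
}}

```text
time_s: 10.7
eef_pos: [0.494, 0.2758, 0.1952]
tool_rot: [[0.018, -1.0, -0.008], [-0.909, -0.02, 0.417], [-0.417, -0.001, -0.909]]
force: [0.1, -0.5, -0.7]
gripper_width: 0.0468
```

```bash
python3 chk.py; python3 pic.py 7
```

```text
t 10.7 phi 65.34 r 0.3539736429147946 off n -0.002714721381095803 lat -0.0006539522298614707 latdir 0.0008151420432958792 zlat -0.0011244942639506226 F [ 0.0951 -0.5249 -0.7159] w 0.046808130954099504 j [ 29.1  46.2 102.4 -54.1  82.3 -27.6]
```

View pics/c7.png

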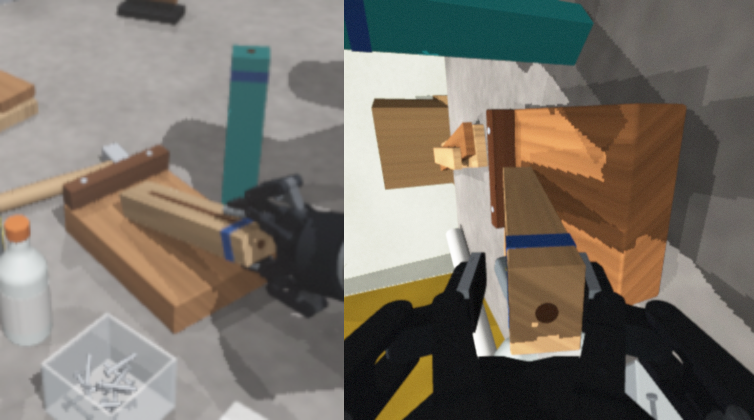

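Emit:
{"fn": "step_arm", "kwargs": {
  "rows": [
    {"dx":-0.0003,"dy":0,"dz":0.0064,"rx":0,"ry":0.014,"rz":0,"gripper":0.115},
    {"dx":-0.0003,"dy":0,"dz":0.0065,"rx":0,"ry":0.015,"rz":0,"gripper":0.13},
    {"dx":-0.0002,"dy":0,"dz":0.0065,"rx":0,"ry":0.015,"rz":0,"gripper":0.15},
    {"dx":-0.0002,"dy":0,"dz":0.0064,"rx":0,"ry":0.014,"rz":0,"gripper":0.165},
    {"dx":-0.0001,"dy":0,"dz":0.0065,"rx":0,"ry":0.015,"rz":0,"gripper":0.185}
  ]
}}

```text
time_s: 11.3
eef_pos: [0.4937, 0.2894, 0.1658]
tool_rot: [[0.019, -1.0, -0.007], [-0.937, -0.02, 0.35], [-0.35, -0.001, -0.937]]
force: [0.5, 0.2, -1.3]
gripper_width: 0.0509
```

Emit:
{"fn": "step_arm", "kwargs": {
  "rows": [
    {"dx":-0.0001,"dy":0,"dz":0.0065,"rx":0,"ry":0.015,"rz":0,"gripper":0.2},
    {"dx":-0.0001,"dy":0,"dz":0.0064,"rx":0,"ry":0.015,"rz":0,"gripper":0.22},
    {"dx":-0.0001,"dy":0,"dz":0.0065,"rx":0,"ry":0.014,"rz":0,"gripper":0.235},
    {"dx":0,"dy":0,"dz":0.0065,"rx":0,"ry":0.015,"rz":0,"gripper":0.255},
    {"dx":0,"dy":0,"dz":0.0065,"rx":0,"ry":0.015,"rz":0,"gripper":0.27}
  ]
}}

```text
time_s: 11.8
eef_pos: [0.4936, 0.3001, 0.1353]
tool_rot: [[0.019, -1.0, -0.005], [-0.96, -0.02, 0.28], [-0.28, -0.001, -0.96]]
force: [-0.1, -0.6, -0.5]
gripper_width: 0.0542
```

```bash
python3 chk.py; python3 pic.py 8
```

```text
t 11.8 phi 73.76 r 0.3563433688384305 off n 0.009737124497251233 lat -0.0007207246353121284 latdir 0.0010200056088127125 zlat -0.0010172068440607513 F [-0.0601 -0.6175 -0.5119] w 0.0542016637344001 j [ 31.5  53.6  99.9 -56.   88.1 -22.7]
```

View pics/c8.png

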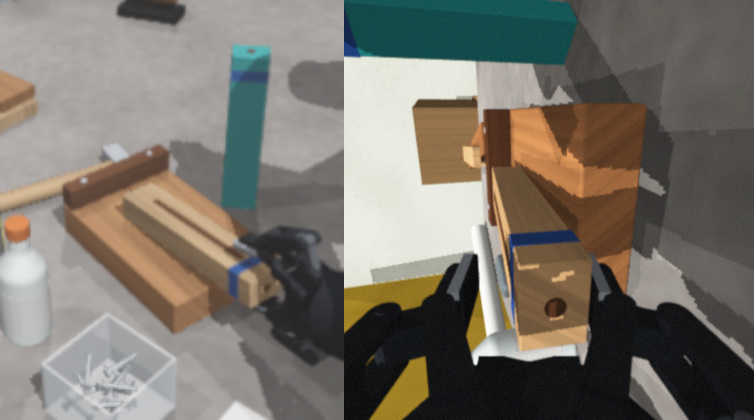

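View pics/scene8.png

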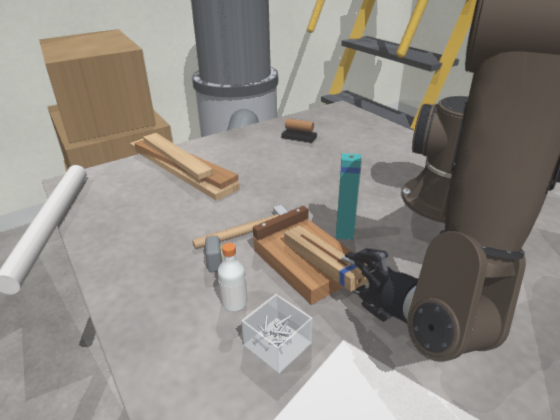

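Emit:
{"fn": "step_arm", "kwargs": {
  "rows": [
    {"dx":0,"dy":0,"dz":0.0064,"rx":0,"ry":0.014,"rz":0,"gripper":0.29},
    {"dx":0,"dy":0,"dz":0.0065,"rx":0,"ry":0.015,"rz":0,"gripper":0.305},
    {"dx":0.0001,"dy":0,"dz":0.0065,"rx":0,"ry":0.015,"rz":0,"gripper":0.325},
    {"dx":0.0001,"dy":0,"dz":0.005,"rx":0,"ry":0.012,"rz":0,"gripper":0.34},
    {"dx":0.0001,"dy":0,"dz":0.004,"rx":0,"ry":0.01,"rz":0,"gripper":0.36}
  ]
}}

```text
time_s: 12.4
eef_pos: [0.4934, 0.307, 0.1077]
tool_rot: [[0.02, -1.0, -0.004], [-0.976, -0.02, 0.216], [-0.216, -0.0, -0.976]]
force: [-0.2, -0.1, -1.7]
gripper_width: 0.0585
```

```bash
python3 chk.py; python3 pic.py 9
```

```text
t 12.4 phi 77.54 r 0.3570202807287381 off n 0.014692583326231095 lat -0.0006960074441142347 latdir 0.001076364151780099 zlat -0.00057783504191397 F [-0.2419 -0.0553 -1.7   ] w 0.05845795374980732 j [ 32.1  56.9  98.7 -56.8  90.7 -20.8]
```

View pics/c9.png

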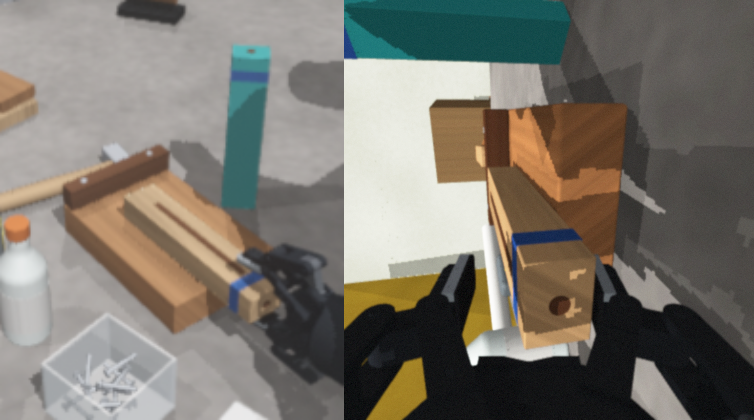

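Emit:
{"fn": "step_arm", "kwargs": {
  "rows": [
    {"dx":0.0004,"dy":0,"dz":0.002,"rx":0,"ry":0,"rz":0,"gripper":0.36},
    {"dx":0.0004,"dy":0,"dz":0.002,"rx":0,"ry":0,"rz":0,"gripper":0.36},
    {"dx":0.0004,"dy":0,"dz":0.002,"rx":0,"ry":0,"rz":0,"gripper":0.36},
    {"dx":0.0004,"dy":0,"dz":0.002,"rx":0,"ry":0,"rz":0,"gripper":0.36},
    {"dx":0.0004,"dy":0,"dz":0.002,"rx":0,"ry":0,"rz":0,"gripper":0.36}
  ]
}}

```text
time_s: 13.0
eef_pos: [0.4935, 0.3072, 0.0981]
tool_rot: [[0.02, -1.0, -0.004], [-0.976, -0.02, 0.217], [-0.217, -0.001, -0.976]]
force: [0.5, -0.1, -0.3]
gripper_width: 0.0582
```

```bash
python3 chk.py; python3 pic.py 10
```

```text
t 13.0 phi 77.47 r 0.35504955560140083 off n 0.02454393113103903 lat -0.0007652461853229737 latdir 0.0010267638834782213 zlat -0.0010953290840887882 F [ 0.4867 -0.1185 -0.2842] w 0.058189484815941786 j [ 32.2  57.8  98.5 -56.8  90.2 -20.1]
```

View pics/c10.png

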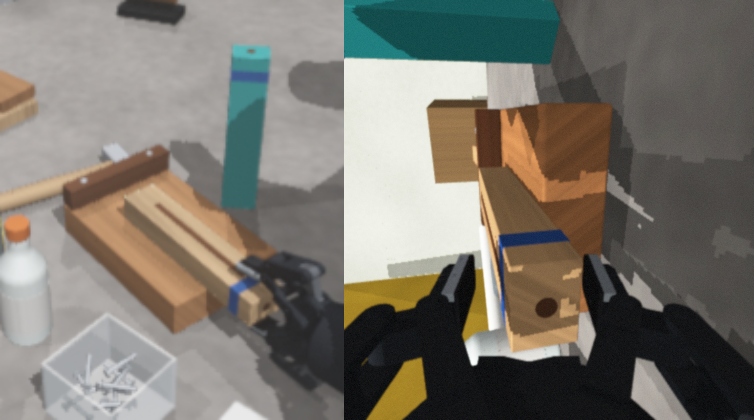

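Emit:
{"fn": "step_arm", "kwargs": {
  "rows": [
    {"dx":-0.01,"dy":0,"dz":0.0022,"rx":0,"ry":0,"rz":0,"gripper":0.36},
    {"dx":-0.02,"dy":0,"dz":0.0044,"rx":0,"ry":0,"rz":0,"gripper":0.36},
    {"dx":-0.02,"dy":0,"dz":0.0044,"rx":0,"ry":0,"rz":0,"gripper":0.36},
    {"dx":-0.02,"dy":0,"dz":0.0044,"rx":0,"ry":0,"rz":0,"gripper":0}
  ]
}}

```text
time_s: 13.5
eef_pos: [0.4919, 0.3802, 0.0984]
tool_rot: [[0.02, -1.0, -0.004], [-0.976, -0.02, 0.217], [-0.217, -0.001, -0.976]]
force: [-0.3, -0.5, 0.3]
gripper_width: 0.045
```

```bash
python3 chk.py; python3 pic.py 11
python3 - <<'E'
from h import *
f=grab_frame("top")[:,:,::-1];cv2.imwrite("pics/top11.png",f)
z=f[200:340,150:345];cv2.imwrite("pics/top11z.png",cv2.resize(z,None,fx=4,fy=4,interpolation=cv2.INTER_CUBIC))
f=cv2.imread("pics/scene11.png");cv2.imwrite("pics/scene11z.png",cv2.resize(f[190:330,240:430],None,fx=4,fy=4,interpolation=cv2.INTER_CUBIC))
E
```

```text
t 13.5 phi 77.46 r 0.42647767682840176 off n 0.04013163660863948 lat -0.0007515790481910224 latdir 0.0010238122073914107 zlat -0.0010219080607816718 F [-0.2842 -0.4748  0.3049] w 0.04496023393951564 j [ 37.6  59.4  91.2 -52.1  95.4 -23.3]
```

View pics/c11.png

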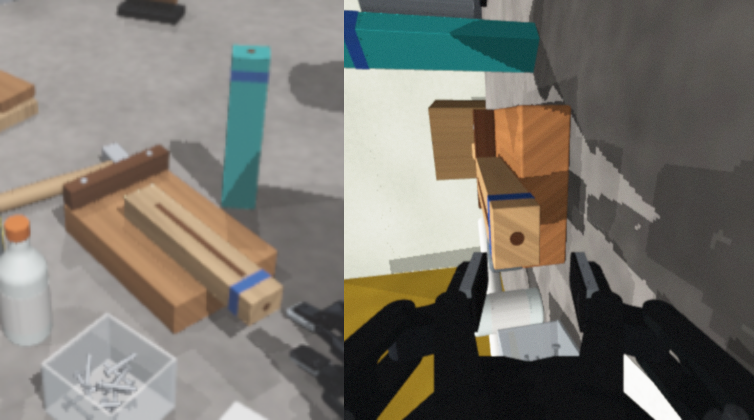

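View pics/top11z.png

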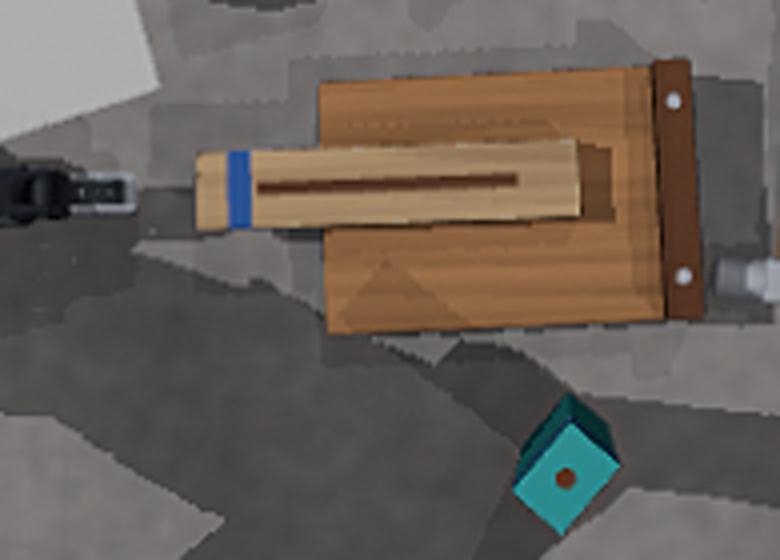

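View pics/scene11z.png

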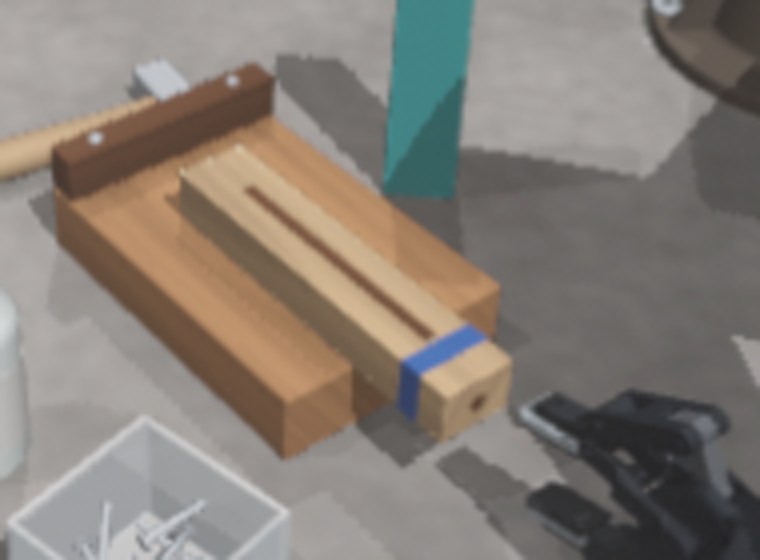

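The leg lies flat with its groove up. In the top zoom its foot end is near column 578, clear of the stop, and its top end is at column 197. I'll measure the push.

```bash
cat > lay.py <<'E'
from h import *
from scipy.optimize import least_squares
T=camera_info("top")
H=np.array([.4903,-.0026]);hx=np.array([np.cos(1.6038),np.sin(1.6038)]);hy=np.array([-hx[1],hx[0]])
def lay(px):
    q=atz(px,T,.077)[:,:2]
    ends=[(q[0]+q[1])/2,(q[2]+q[3])/2]
    for n,e in zip(("top","foot"),ends): print(n,e,"hook",(e-H)@hx,(e-H)@hy)
    d=ends[0]-ends[1];print("len",np.linalg.norm(d),"width",np.linalg.norm(q[0]-q[1]),np.linalg.norm(q[2]-q[3]),"yaw rel hook",np.degrees(np.arctan2(d@hy,d@hx)))
E
python3 - <<'E'
from lay import *
lay((np.array([(197,155),(196,230),(577,140),(580,216)])+.5)/4-.5+[150,200])
s=read_state();tip=s["eef_pos"]+.173*s["tool_rot"][:,0];print("tip",tip,(tip[:2]-H)@hx,(tip[:2]-H)@hy)
E
```

```text
top [0.4938 0.1751] hook 0.17747755659294603 -0.009378888090508714
foot [ 0.4996 -0.0448] hook -0.042443281568597536 -0.007895168551260358
len 0.2199258431411529 width 0.04315574637943473 0.043422571373586134 yaw rel hook -0.3865462614679063
tip [0.4953 0.2112 0.0607] 0.21356727722801114 -0.012025482889698713
```

Emit:
{"fn": "step_arm", "kwargs": {
  "newtons": 20,
  "rows": [
    {"dx":0,"dy":0.0025,"dz":0,"rx":0,"ry":0,"rz":0,"gripper":-1},
    {"dx":0,"dy":0,"dz":0,"rx":0,"ry":0,"rz":0,"gripper":-1},
    {"dx":0,"dy":0,"dz":0,"rx":0,"ry":0,"rz":0,"gripper":-1},
    {"dx":0.01,"dy":0,"dz":-0.0022,"rx":0,"ry":0,"rz":0,"gripper":-1},
    {"dx":0.01,"dy":0,"dz":-0.0022,"rx":0,"ry":0,"rz":0,"gripper":-1}
  ]
}}

```text
time_s: 14.15
eef_pos: [0.4899, 0.3573, 0.0982]
tool_rot: [[0.02, -1.0, -0.004], [-0.976, -0.02, 0.217], [-0.217, -0.001, -0.976]]
force: [-0.6, -0.6, -0.1]
gripper_width: -0.0002
```

```bash
python3 pic.py 12
python3 - <<'E'
from lay import *
s=read_state();tip=s["eef_pos"]+.173*s["tool_rot"][:,0];print(s["gripper_width"],s["force"],"tip",tip,(tip[:2]-H)@hx,(tip[:2]-H)@hy)
E
```

```text
-0.00015847754077578458 [ 0.5576 -0.9253  0.5913] tip [0.4932 0.1877 0.0608] 0.19009636760323156 -0.009200906147898763
```

View pics/c12.png

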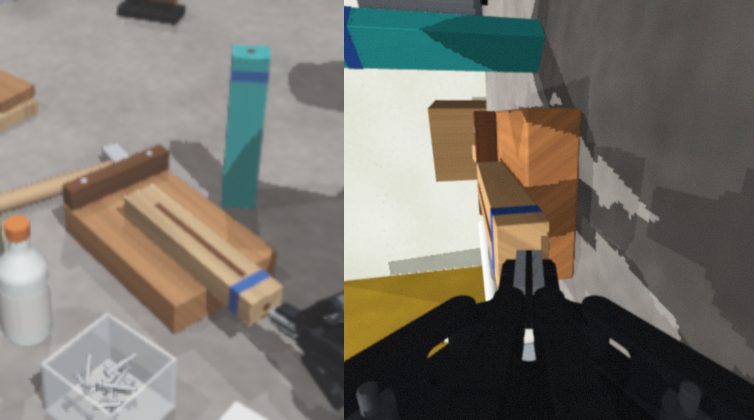

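Emit:
{"fn": "step_arm", "kwargs": {
  "rows": [
    {"dx":0.005,"dy":0,"dz":-0.0011,"rx":0,"ry":0,"rz":0,"gripper":-1},
    {"dx":0.004,"dy":0,"dz":-0.0009,"rx":0,"ry":0,"rz":0,"gripper":-1},
    {"dx":0.003,"dy":0,"dz":-0.0007,"rx":0,"ry":0,"rz":0,"gripper":-1},
    {"dx":0.004,"dy":0,"dz":-0.0009,"rx":0,"ry":0,"rz":0,"gripper":-1},
    {"dx":0.005,"dy":0,"dz":-0.0011,"rx":0,"ry":0,"rz":0,"gripper":-1}
  ]
}}

```text
time_s: 14.75
eef_pos: [0.4903, 0.3366, 0.0983]
tool_rot: [[0.02, -1.0, -0.004], [-0.976, -0.02, 0.217], [-0.217, -0.001, -0.976]]
force: [-0.2, 2.0, -0.1]
gripper_width: 0.0001
```

Emit:
{"fn": "step_arm", "kwargs": {
  "rows": [
    {"dx":0.005,"dy":0,"dz":-0.0011,"rx":0,"ry":0,"rz":0,"gripper":-1},
    {"dx":0.005,"dy":0,"dz":-0.0011,"rx":0,"ry":0,"rz":0,"gripper":-1},
    {"dx":0.005,"dy":0,"dz":-0.0011,"rx":0,"ry":0,"rz":0,"gripper":-1},
    {"dx":0.005,"dy":0,"dz":-0.0011,"rx":0,"ry":0,"rz":0,"gripper":-1},
    {"dx":0.005,"dy":0,"dz":-0.0011,"rx":0,"ry":0,"rz":0,"gripper":-1}
  ]
}}

```text
time_s: 15.25
eef_pos: [0.4909, 0.3107, 0.0982]
tool_rot: [[0.02, -1.0, -0.004], [-0.976, -0.02, 0.217], [-0.217, -0.001, -0.976]]
force: [-0.4, 1.7, 1.0]
gripper_width: 0.0
```

```bash
python3 pic.py 13
python3 - <<'E'
from lay import *
s=read_state();tip=s["eef_pos"]+.173*s["tool_rot"][:,0];print(s["gripper_width"],s["force"],"tip",tip,(tip[:2]-H)@hx,(tip[:2]-H)@hy)
E
```

```text
0.00023382867398372208 [-0.1997 -0.6006  0.5356] tip [0.4942 0.1416 0.0607] 0.14400670138080737 -0.00865469096090154
```

View pics/c13.png

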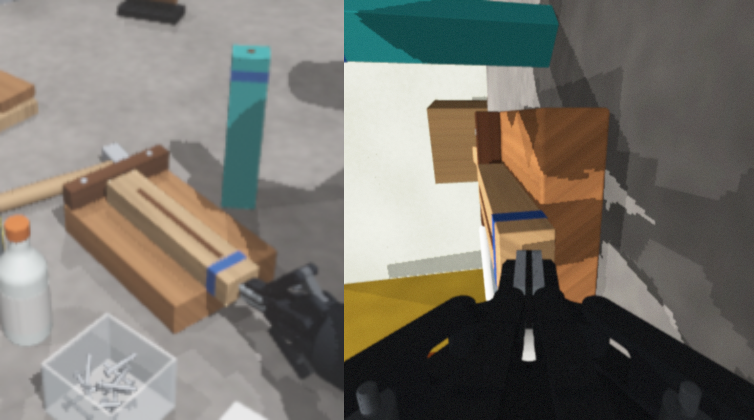

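About 12 mm to go, with the leg sliding straight.

Emit:
{"fn": "step_arm", "kwargs": {
  "rows": [
    {"dx":0.003,"dy":0,"dz":-0.0007,"rx":0,"ry":0,"rz":0,"gripper":-1},
    {"dx":0.003,"dy":0,"dz":-0.0007,"rx":0,"ry":0,"rz":0,"gripper":-1},
    {"dx":0.002,"dy":0,"dz":-0.0004,"rx":0,"ry":0,"rz":0,"gripper":-1},
    {"dx":0.001,"dy":0,"dz":-0.0002,"rx":0,"ry":0,"rz":0,"gripper":-1}
  ]
}}

```text
time_s: 15.75
eef_pos: [0.491, 0.3018, 0.0982]
tool_rot: [[0.02, -1.0, -0.004], [-0.976, -0.02, 0.217], [-0.217, -0.001, -0.976]]
force: [-0.5, 1.3, 0.6]
gripper_width: -0.0001
```

Emit:
{"fn": "step_arm", "kwargs": {
  "rows": [
    {"dx":0.001,"dy":0,"dz":-0.0002,"rx":0,"ry":0,"rz":0,"gripper":-1},
    {"dx":0.001,"dy":0,"dz":-0.0002,"rx":0,"ry":0,"rz":0,"gripper":-1}
  ]
}}

```text
time_s: 15.95
eef_pos: [0.4911, 0.3002, 0.0982]
tool_rot: [[0.02, -1.0, -0.003], [-0.976, -0.02, 0.217], [-0.217, -0.001, -0.976]]
force: [-1.5, 13.2, 1.7]
gripper_width: 0.0005
```

Emit:
{"fn": "step_arm", "kwargs": {
  "rows": [
    {"dx":0.001,"dy":0,"dz":-0.0002,"rx":0,"ry":0,"rz":0,"gripper":-1}
  ]
}}

```text
time_s: 16.05
eef_pos: [0.491, 0.2999, 0.0984]
tool_rot: [[0.021, -1.0, -0.003], [-0.976, -0.021, 0.218], [-0.218, -0.002, -0.976]]
force: [-4.2, 22.7, 4.0]
gripper_width: 0.0002
```

Run:
```python
from lay import *
s=read_state();tip=s["eef_pos"]+.173*s["tool_rot"][:,0];print(s["gripper_width"],s["force"],"tip",tip,(tip[:2]-H)@hx,(tip[:2]-H)@hy)
```

```text
0.00024137435981141242 [-4.2102 22.6966  4.0489] tip [0.4946 0.1311 0.0607] 0.13346669021863888 -0.008725771720621766
```

The force rose to 23 N, so the leg is against the stop. I'll back straight off and look.

Emit:
{"fn": "step_arm", "kwargs": {
  "rows": [
    {"dx":-0.003,"dy":0,"dz":0.0006,"rx":0,"ry":0,"rz":0,"gripper":-1},
    {"dx":-0.01,"dy":0,"dz":0.0022,"rx":0,"ry":0,"rz":0,"gripper":-1},
    {"dx":-0.03,"dy":0,"dz":0.0065,"rx":0,"ry":0,"rz":0,"gripper":-1},
    {"dx":-0.04,"dy":0,"dz":0,"rx":0,"ry":0,"rz":0,"gripper":-1}
  ]
}}

```text
time_s: 16.45
eef_pos: [0.4895, 0.3822, 0.1063]
tool_rot: [[0.017, -1.0, -0.005], [-0.976, -0.018, 0.216], [-0.216, 0.002, -0.976]]
force: [0.3, -0.1, 0.5]
gripper_width: 0.0
```

Run:
```python
from h import *
f=grab_frame("top")[:,:,::-1];cv2.imwrite("pics/top14.png",f)
cv2.imwrite("pics/top14z.png",cv2.resize(f[200:340,150:345],None,fx=4,fy=4,interpolation=cv2.INTER_CUBIC))
f=grab_frame("scene")[:,:,::-1];cv2.imwrite("pics/scene14.png",f);cv2.imwrite("pics/scene14z.png",cv2.resize(f[190:330,240:430],None,fx=4,fy=4,interpolation=cv2.INTER_CUBIC))
```

```text
(no output)
```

View pics/top14z.png

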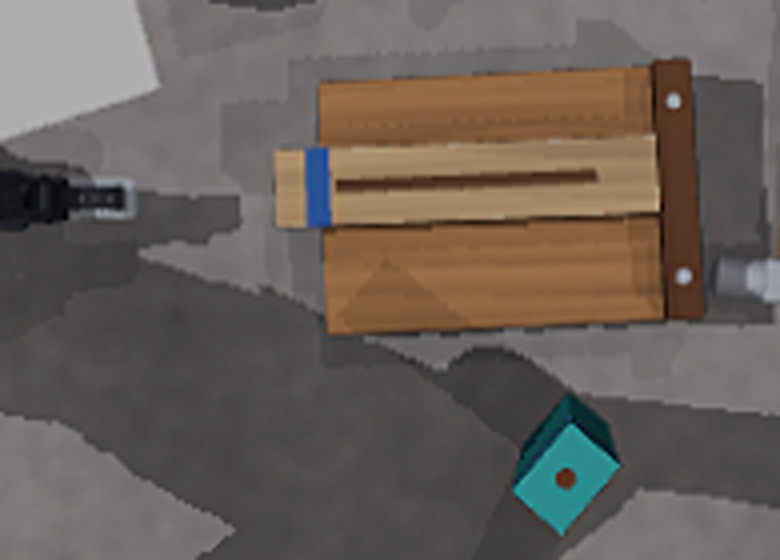

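View pics/scene14z.png

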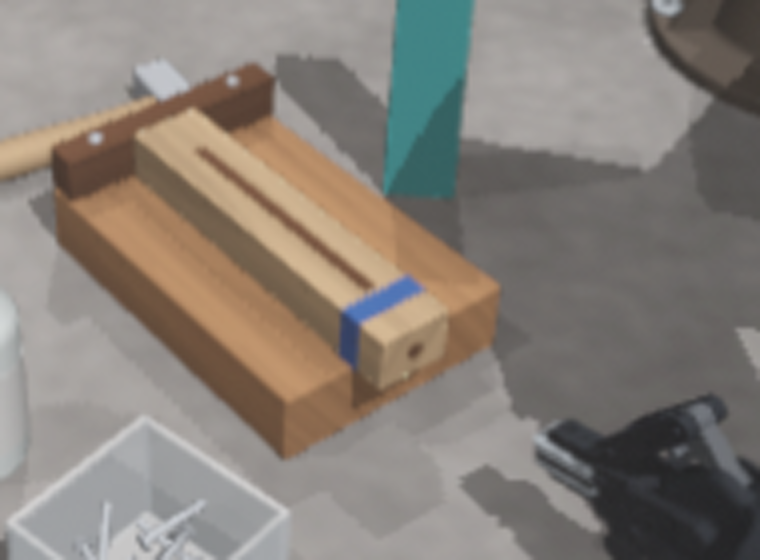

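View pics/top14.png

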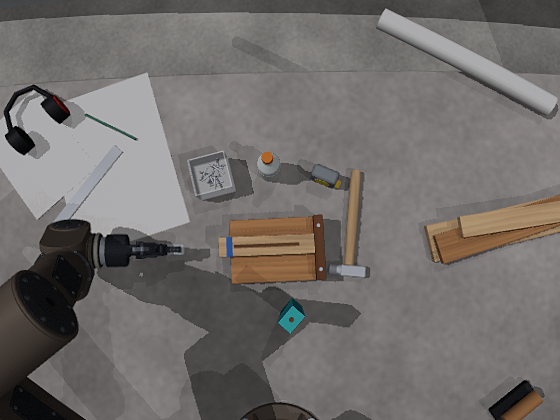

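The top zoom shows the foot end at column 656–660, flush against the stop, with no gap visible. The glue, screws, hammer, tape and turquoise bar are in the same places as before. I'll do a numeric check, let the arm settle, then hand in.

Emit:
{"fn": "step_arm", "kwargs": {
  "rows": [
    {"dx":0,"dy":0,"dz":0,"rx":0,"ry":0,"rz":0,"gripper":-1},
    {"dx":0,"dy":0,"dz":0,"rx":0,"ry":0,"rz":0,"gripper":-1}
  ]
}}

```text
time_s: 16.75
eef_pos: [0.4893, 0.3814, 0.1067]
tool_rot: [[0.019, -1.0, -0.004], [-0.976, -0.02, 0.216], [-0.216, 0.0, -0.976]]
force: [0.3, -0.3, 0.4]
gripper_width: 0.0001
```

Run:
```python
from lay import *
lay((np.array([(276,151),(276,227),(656,135),(660,213)])+.5)/4-.5+[150,200])
s=read_state();print(s["force"],s["eef_pos"],s["time_s"],s["qd"])
```

```text
top [0.4954 0.1289] hook 0.1312552862072101 -0.009419987592125683
foot [ 0.5012 -0.0902] hook -0.08789068064665871 -0.008038261228273107
len 0.21915032273775356 width 0.043622064373880186 0.04457910411588794 yaw rel hook -0.3612479900576767
[ 0.2651 -0.3034  0.4177] [0.4893 0.3814 0.1067] 16.75 [-0.6458 -0.159   0.3113 -0.106   0.0577  0.0686]
```

```bash
python3 -c "
from rig import *
print(job_done())"
```

```text
the job is handed in; nothing more can be done
None
```

The leg blank is down on its side with its foot end against the stop, and I handed the job in at 16.75 s.

- **Tipping:** I caged the top loosely between the fingers, about 3–4 mm clear on each side. I tipped it away from the stop about its foot edge. The front finger stayed under it until it lay flat with the groove up.
- **Pushing:** After backing the fingers out, I pushed the top end with shut fingertips until the leg met the stop. The highest force I read was about 23 N, at the stop.

**Last checks:**
- **Foot end:** the last top picture puts it 87.9 mm along the hook's −x; the stop face is at 88 mm.
- **Overhang:** about 21 mm.
- **Squareness:** within 0.4° of the hook's axis, which is about as fine as the measurement can tell.
- **Bystanders:** the glue, screws, hammer and tape look unmoved in the pictures, as does the turquoise bar.
- **Arm:** clear of everything, with no contact force.

No check failed. The only small disagreement was that the leg measured 219 mm long rather than 220 mm, within the calibration error.

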